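# Comb steel rods into the marking tray and square them to the stop

## Task

Get the rods ready for marking to length: with the hand rake, comb all four loose steel rods across the tray so that each drops into a groove of its own, then set the rake's fins in the grooves behind them and push all four along until you feel them firm and level against the length stop. Then stand the rake on its fins on the bench again, clear of the tray. Handle the rods only with the rake, work gently (the rake never pushes or leans with more than 25 N, and the finger-tight stop gets no more than 15 N), and leave the glue bottle, the red bin and the hammer alone.

Things in the scene. Friction and masses are not known exactly. Their poses are not given: they have to be found in the camera images.
- tray: wooden marking tray, 240 mm long (x) by 280 mm wide (y), screwed flat to the bench; origin under its centre, x along the grooves towards the stop, y towards the flat feed board. The feed board and the ridges between the grooves are level, 20.5 mm above the bench; only the -y side has a fence, y = -140 to -123 mm, 32.5 mm above the bench; it walls the outermost groove.
- feed (a point): middle of the top of the tray's flat feed board, which fills x = -120 to +120 mm and y = -21 to +140 mm of the tray and has no rim; axes as the tray's.
- grooves (a point): middle of the floor of the tray's middle groove; axes as the tray's. Five square grooves, 14 mm wide, 12.5 mm deep, 22 mm apart (at y = 0, +-22, +-44 mm from here), ridges 8 mm wide, run the tray's whole length; open at the -x end. A rod in a groove lies 0.5 mm below the ridge tops, its axis 6 mm above the floor, so others can be swept over it.
- stop: end bracket of the tray's length stop, 10 mm thick, at the grooves' +x end, 32.5 mm high; origin under the middle of its inner face, axes as the tray's. On two studs it carries the stop bar, 10 mm thick, across all grooves with a lug down in each. The bar's face that the rod ends butt on stands 14 to 40 mm before (-x of) the origin, as last set; its place is not measured: feel for it.
- rake: comb rake standing on its fins: five steel fins 8 mm thick (y), 30 mm deep (x), 24 mm high, at y = -44, -22, 0, 22, 44 mm (as the grooves), under a wooden head 30 mm deep by 100 mm long (y), 24 to 40 mm high, with a block grip on top 24 mm thick (x), 60 mm long (y), 40 to 80 mm high. Origin between the fins' feet, z up. Front and back alike. About 360 g.
- rod1: loose length of plain round steel rod, 12 mm in diameter and 140 mm long, about 125 g; origin at its middle on its axis, x along its length (it rolls, so its y and z turn). At the start it lies aslant across the ridges. A swept rod can hang up in the dip beside a seated one: ease off and jiggle the rake along the grooves.
- rod2: loose length of plain round steel rod, 12 mm in diameter and 140 mm long, about 125 g; origin at its middle on its axis, x along its length (it rolls, so its y and z turn). At the start it lies aslant on the feed board.
- rod3: loose length of plain round steel rod, 12 mm in diameter and 140 mm long, about 125 g; origin at its middle on its axis, x along its length (it rolls, so its y and z turn). At the start it lies aslant on the feed board.
- rod4: loose length of plain round steel rod, 12 mm in diameter and 140 mm long, about 125 g; origin at its middle on its axis, x along its length (it rolls, so its y and z turn). At the start it lies aslant on the feed board.
- glue: white glue bottle, 56 mm in diameter and 160 mm high, standing to the right of the tray; origin under its centre. Leave it alone.
- bin: red open steel bin, 100 x 130 x 50 mm, to the right of the tray; origin under its centre. Leave it alone.
- hammer: hammer, 280 mm long, lying on the left, beyond the rake; leave it alone.
Not all that is in view belongs to the job. Several things look just like the rake: the one meant starts farthest to the robot's right.

How it is judged (in metres and radians):
On the way, in this order (a step that is already met when the one before it is completed fails the run):
1. all four rods lie down in grooves (z of rod1 in the frame of tray between 0.0115 and 0.0165 m and y of rod1 in the frame of tray between -0.124 and -0.02 m and angle between the x axis of each of rod1, rod2, rod3, rod4 and the x axis of tray, either way round below 0.045 rad and z of rod2 in the frame of tray between 0.0115 and 0.0165 m and y of rod2 in the frame of tray between -0.124 and -0.02 m and z of rod3 in the frame of tray between 0.0115 and 0.0165 m and y of rod3 in the frame of tray between -0.124 and -0.02 m and z of rod4 in the frame of tray between 0.0115 and 0.0165 m and y of rod4 in the frame of tray between -0.124 and -0.02 m), for 0.2 s.
2. the four rods, level with one another, are pressed against the stop with more than 2 N (all of step 1 and x of rod1 in the frame of rod2 between -0.002 and 0.002 m and x of rod1 in the frame of rod3 between -0.002 and 0.002 m and x of rod1 in the frame of rod4 between -0.002 and 0.002 m and x of rod2 in the frame of rod3 between -0.002 and 0.002 m and x of rod2 in the frame of rod4 between -0.002 and 0.002 m and x of rod3 in the frame of rod4 between -0.002 and 0.002 m and contact force between stop and anything else above 2 N), for 0.1 s.
At the end, for the whole second after the job is handed in: all four rods lie at rest on groove floors (axis within 2.5 mm of 14 mm above the bench, parallel to the grooves within 0.045 rad), level with one another within 2 mm as pushed to the stop; the rake stands still and upright (within 0.1 rad) on the bench, touching neither tray nor rods (all of step 1 and x of rod1 in the frame of rod2 between -0.002 and 0.002 m and x of rod1 in the frame of rod3 between -0.002 and 0.002 m and x of rod1 in the frame of rod4 between -0.002 and 0.002 m and x of rod2 in the frame of rod3 between -0.002 and 0.002 m and x of rod2 in the frame of rod4 between -0.002 and 0.002 m and x of rod3 in the frame of rod4 between -0.002 and 0.002 m and height (world z) of rake below 0.006 m and angle between rake's own z axis and vertical below 0.1 rad and linear speed of each of rake, rod1, rod2, rod3, rod4 below 0.02 m/s and contact force between rake and tray below 0.1 N and contact force between rake and rod1 below 0.1 N and contact force between rake and rod2 below 0.1 N and contact force between rake and rod3 below 0.1 N and contact force between rake and rod4 below 0.1 N).
It fails at once if the fingers or the arm touch a rod (contact force between any of the fingers, the arm and rod1 above 0.3 N or contact force between any of the fingers, the arm and rod2 above 0.3 N or contact force between any of the fingers, the arm and rod3 above 0.3 N or contact force between any of the fingers, the arm and rod4 above 0.3 N).
It fails at once if the rake presses on the tray, its stop or a rod with more than 25 N (contact force between rake and tray above 25 N or contact force between rake and rod1 above 25 N or contact force between rake and rod2 above 25 N or contact force between rake and rod3 above 25 N or contact force between rake and rod4 above 25 N).
It fails at once if the rods or anything else push the stop with more than 15 N (contact force between stop and anything else above 15 N).
It fails at once if the glue bottle, the bin or the hammer is moved by more than 20 mm (distance of any of glue, bin, hammer from where it was at the start of the episode above 0.02 m).
It also fails if it takes over 72 s, if anything falls off the work surface, if the arm or the gripper's body presses on something with over 40 N, if the wrist force passes 120 N, or if a joint passes its speed limit or range.

## Robot

A 6-joint arm with a two-finger parallel gripper is mounted at the origin on the work surface. World frame = base frame: x ahead of the robot, y to its left, z up, the work surface at z = 0. Lengths are in mm, angles in rad, forces in N, time in s.
With the tool pointing down it reaches from about 275 to 1000 mm from the base axis. Payload 8.4 kg.
Tool frame: the origin (TCP) lies midway between the tips of the shut fingers; the grasp point (between the pads) lies r.grip_point_offset behind it (r.grip_point_offset is the distance from the TCP to the grasp point, in mm); z points along the fingers, y is the direction in which the jaws open and shut (so a half turn about z gives the same grasp; the last joint's range is limited). The gripper opens to 85 mm and grips with 20 to 120 N. Pads are 22 mm wide; open, the fingers measure 114 mm over their backs; the gripper's body (76 mm by 85 mm) begins 54 mm behind the grasp point. The pads swing forward as they close: fully open they stand 13 mm farther back than shut.
Start: joints at [1.246, 0.353, 1.633, -0, 1.155, -0.002], TCP at [198.263, 592.722, 231.281] pointing down, gripper open.
Joint ranges: [-2.63, 2.63], [-0.92, 2.1], [0.06, 2.66], [-1.3, 4.44], [0, 2.69], [-3.02, 3.02]. Speed limits (rad/s): [2.22, 2.22, 2.79, 3.14, 3.14, 3.14].

## Interface

Orientations are given as [roll, pitch, yaw] about the fixed x, y, z axes, in that order (R = Rz(yaw) Ry(pitch) Rx(roll)).
In Python, from rig import r gives the robot as it stands.
- The arm moves only by the tool move_arm, never from a script. Its argument "targets" is one flat list of numbers, 5 for each row, row after row: the gripper's target within -1 to 1 (fully open at 1, half-way at 0, shut at -1), then the shift along the tool's x, y, z in cm, then the turn about the tool's z in degrees. In form: [gripper, tx, ty, tz, turn, gripper, tx, ty, tz, turn, ...]. A call has 1 to 10 rows; each row is the pose to reach, as a shift and turn from the pose commanded when the call began, along the tool's axes at that moment; what a row does not reach only later rows make up. A row lasts 1/10 s, in which the tool goes at most 50 mm and 8.59 degrees, less where a joint would pass 70% of its speed; a pose out of reach is approached as far as the arm can. A call with a gripper value outside its range is refused whole. The fingers move at their own pace and stop on an object; "squeeze" is the grip in N (left out, the last holds). Time passes only in rows, so rows that repeat a pose let the fingers close. It gives the time, the measured TCP pose, the force and the opening at its end, in the units of the state.
- r.sense(): the state, without advancing time (a new reading comes with each control period).
- r.grab_frame(name): name is "scene" or "top"; returns a dict with "img" (384x512x3 uint8, blue, green, red), "K" (3x3 intrinsics, pixels), "world_to_cam" (4x4, takes a point from world to camera coordinates). Camera axes: x right, y down, z forward; pixel columns grow to the right and rows downward; lengths in mm; the calibration is good to about 2 mm. A picture is of the moment at which its call begins. There is no depth.
- r.sign_off(): hands the job in, once; it reports no verdict.
Trained networks look in a picture, given as the dict that the camera call returned (one of the last four; its "shot" number tells which), for a name from the list of things; names that differ only in an ending like _2 or _b are one class to them, and where a whole thing is asked for, a point or a joint stands for the part that bears it (a point fixed in the world has none). Each returns a list of dicts, best first, with "conf" (0 to 1); they miss things now and then, are a little off and sometimes report something else, mostly with a low value. They report only what shows in the picture. A call takes as long as a camera call. They do not tell look-alikes from the thing itself.
- r.outline_of(picture, thing): "region" (384x512 bool, what is visible of it).
- r.mark_of(picture, thing): "position" ([x, y, z] in mm, in world coordinates, good to about 4 mm: a listed point, or the origin of a listed thing).
The state is a dict: "clock": time; "qpos": joint angles; "qvel": joint speeds; "joint_efforts": joint torques, N m; "eef_pos": TCP position; "tcp_rot": TCP orientation; "contact_force": force on the tool from outside, world axes, zero at the start; "wrist_torque": the same for the moment, N m; "opening": opening from 0.0 (shut) to 1.0 (fully open).
Only numpy, scipy, OpenCV 4.12 (cv2) and the standard library are available. Lean on these libraries where they do the work, as an engineer would, in place of code of your own. Each camera call takes 0.05 s, during which the arm holds its last target.

## Working session

There is one attempt and no reset: what is moved stays moved. The work goes in short steps, Python scripts to look and compute and a tool call to move; the robot and the scene stay as the last step left them, time stands still between calls to the robot, and variables do not carry over. Pictures are saved under pics/ and viewed, and the job is handed in when it is done.

Besides the shell and the picture viewer there is one more tool, called after "Emit:" by a JSON object that holds its "api" and its "payload". move_arm: Moves the arm, as the interface text tells. Its arguments: {"type":"object","properties":{"targets":{"type":"array","items":{"type":"number"}},"squeeze":{"type":"number"}},"required":["targets"]}

```bash
ls; mkdir -p pics; python3 - <<'E'
from rig import r
import cv2
print(r.sense(), r.grip_point_offset)
for n in ["scene","top"]:
    f=r.grab_frame(n); cv2.imwrite(f"pics/{n}0.png",f["img"]); print(n,f["K"].tolist(),f["world_to_cam"].tolist())
    for t in ["rake","tray","feed","grooves","stop","rod1","glue","bin","hammer"]:
        print(t,[(d["conf"],[round(float(v)) for v in d["position"]]) for d in r.mark_of(f,t)])
E
```

```text
pics
{'clock': 0.0, 'qpos': array([ 1.24560842e+00,  3.53672990e-01,  1.63411275e+00, -2.03358569e-05,
        1.15522332e+00, -2.37139941e-03]), 'qvel': array([ 2.65496604e-04, -5.49257670e-04, -2.23240765e-05,  8.08077146e-04,
       -3.70355001e-04, -6.19644380e-04]), 'joint_efforts': array([ 1.69922710e-03, -6.05253196e+01, -3.42066479e+01,  1.93649616e-04,
        9.41448554e-03,  1.56012317e-05]), 'eef_pos': array([198.11224116, 592.27146572, 230.55532564]), 'tcp_rot': array([-3.14017621e+00,  1.52344090e-05,  2.81878438e+00]), 'contact_force': array([-0.51131507, -0.10690223, -0.96155129]), 'wrist_torque': array([-0.04476062, -0.02329469, -0.02666819]), 'opening': 1.0017445370091609} 18.700000000000003
scene [[468.7837627416054, 0.0, 253.62965688071105], [0.0, 468.7837627416054, 190.14453167570517], [0.0, 0.0, 1.0]] [[0.39438178839035176, 0.918925619717826, -0.006221769220817247, -210.5808608086007], [0.5756746476851328, -0.2523323989520583, -0.777770570574445, -213.03023884786586], [-0.716283257516624, 0.30315683377636155, -0.6285174851474422, 1706.7537566034339], [0.0, 0.0, 
[... 509 characters left out ...]
 1.0]] [[0.015107881411720597, -0.999844821084711, 0.009060114200815879, 25.945448955849244], [-0.9974725198181567, -0.015699972159316615, -0.06929706402015724, 447.013838061676], [0.06942855411764293, -0.007990283116331128, -0.9975549264320509, 1324.8847140710348], [0.0, 0.0, 0.0, 1.0]]
rake [(0.86, [313, 505, 2]), (0.83, [203, 381, -1]), (0.81, [389, 371, 3]), (0.59, [571, -117, 25])]
tray [(0.55, [580, -50, -1])]
feed [(0.86, [569, 7, 20])]
grooves [(0.9, [596, -122, 2])]
stop [(0.86, [697, -107, 1])]
rod1 [(0.65, [552, 32, 25]), (0.58, [570, -114, 25]), (0.51, [555, -27, 26])]
glue [(0.66, [440, -407, 1])]
bin [(0.97, [668, -412, 2])]
hammer [(0.9, [547, 483, 1]), (0.7, [439, -405, -1])]
```

View pics/top0.png

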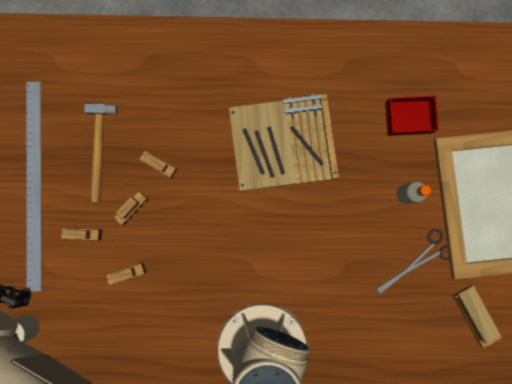

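View pics/scene0.png

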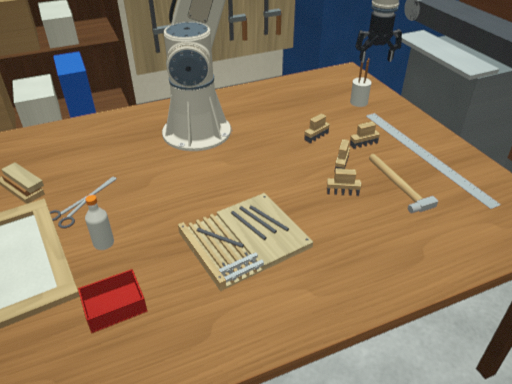

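```bash
python3 - <<'E'
import cv2,numpy as np
t=cv2.imread("pics/top0.png");s=cv2.imread("pics/scene0.png")
a=cv2.resize(t[135:195,125:195],None,fx=5.5,fy=5.5,interpolation=cv2.INTER_CUBIC)[:300,:390]
b=cv2.resize(t[285:350,445:510],None,fx=6,fy=4.6,interpolation=cv2.INTER_CUBIC)[:300,:390]
c=cv2.resize(s[110:200,300:390],None,fx=4.3,fy=3.3,interpolation=cv2.INTER_CUBIC)
d=cv2.resize(s[155:205,0:60],None,fx=6,fy=6,interpolation=cv2.INTER_CUBIC)
o=np.zeros((600,800,3),np.uint8)
for im,(y,x) in ((a,(0,0)),(b,(0,400)),(c,(300,0)),(d,(300,400))):
    im=im[:300,:400];o[y:y+im.shape[0],x:x+im.shape[1]]=im
cv2.imwrite("pics/crops.png",o)
cv2.imwrite("pics/tray.png",cv2.resize(t[85:200,220:350],None,fx=5,fy=5,interpolation=cv2.INTER_CUBIC))
E
```

```text
(no output)
```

View pics/crops.png

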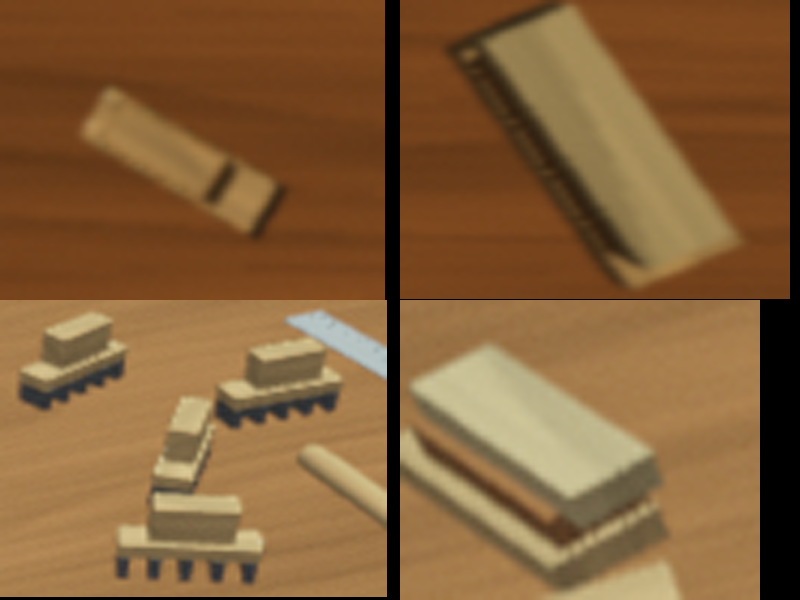

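View pics/tray.png

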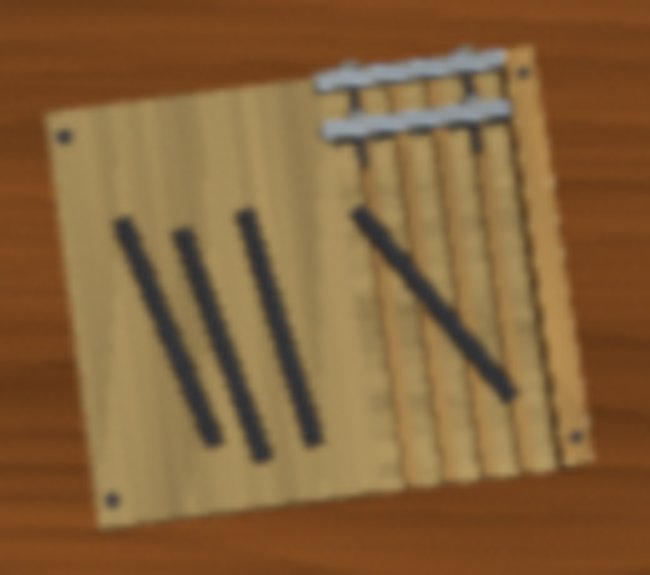

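```bash
cat > h.py <<'E'
import numpy as np,cv2
from scipy.optimize import minimize
S=4
def proj(f,P):
    P=np.asarray(P,float);M=f["world_to_cam"];c=P@M[:3,:3].T+M[:3,3];q=c@f["K"].T
    return q[:,:2]/q[:,2:]
def box(x0,x1,y0,y1,z0,z1): return np.array([[x,y,z] for x in(x0,x1) for y in(y0,y1) for z in(z0,z1)],float)
RAKE=[box(-15,15,y-4,y+4,0,24) for y in(-44,-22,0,22,44)]+[box(-15,15,-50,50,24,40),box(-12,12,-30,30,40,80)]
TRAY=[box(-120,120,-140,140,0,20.5),box(-120,120,-140,-123,0,32.5),box(110,120,-123,-21,0,32.5)]
def place(B,p,z=0):
    c,s=np.cos(p[2]),np.sin(p[2]);R=np.array([[c,-s,0],[s,c,0],[0,0,1]])
    return B@R.T+[p[0],p[1],z]
def render(f,boxes,p,z=0):
    m=np.zeros((384*S,512*S),np.uint8)
    for B in boxes:
        q=proj(f,place(B,p,z)); q=((q+.5)*S-.5)
        cv2.fillConvexPoly(m,cv2.convexHull(np.round(q*16).astype(np.int32)),1,shift=4)
    return cv2.resize(m.astype(np.float32),(512,384),interpolation=cv2.INTER_AREA)
def fit(fm,boxes,p0,z=0):
    def c(v):
        p=(p0[0]+v[0],p0[1]+v[1],p0[2]+v[2]/50); e=0
        for f,m in fm: e+=np.abs(render(f,boxes,p,z)-m).sum()
        return e
    b=None
    r=minimize(c,[0,0,0],method="Nelder-Mead",options=dict(initial_simplex=[[0,0,0],[6,0,0],[0,6,0],[0,0,6]],xatol=.05,fatol=.05,maxiter=300))
    v=r.x;return (p0[0]+v[0],p0[1]+v[1],p0[2]+v[2]/50),r.fun
def overlay(f,items,roi,k,name):
    x0,y0,x1,y1=roi
    im=cv2.resize(f["img"][y0:y1,x0:x1],None,fx=k,fy=k,interpolation=cv2.INTER_CUBIC)
    for boxes,p,z,col in items:
        for B in boxes:
            q=(proj(f,place(B,p,z))+.5-[x0,y0])*k
            for i in range(8):
                for j in(1,2,4):
                    if not i&j: cv2.line(im,tuple(int(v) for v in q[i]),tuple(int(v) for v in q[i|j]),col,1)
    cv2.imwrite("pics/"+name,im)
E
python3 - <<'E'
from rig import r
from h import *
import pickle
F={n:r.grab_frame(n) for n in("scene","top")}
def masks(t,near):
    o=[]
    for n,f in F.items():
        q=proj(f,[near])[0]
        best=None
        for d in r.outline_of(f,t):
            ys,xs=np.nonzero(d["region"]); e=np.hypot(xs.mean()-q[0],ys.mean()-q[1])
            if best is None or e<best[0]: best=(e,d["region"],d["conf"])
        if best: print(t,n,best[0],best[2],best[1].sum()); o.append((f,best[1].astype(np.float32),n))
    return o
mr=masks("rake",[514,302,30]); mt=masks("tray",[580,-51,15])
tp=(580,-51,0.1)
for a in(mt,[x for x in mt if x[2]=="top"],[x for x in mt if x[2]=="scene"]):
    if a: tp,e=fit([x[:2] for x in a],TRAY,(580,-51,0.12)); print("tray",tp,e)
best=None
for a in(mr,[x for x in mr if x[2]=="top"],[x for x in mr if x[2]=="scene"]):
    if a:
        rp=min((fit([x[:2] for x in a],RAKE,(514,302,y)) for y in(0.3,-.3,.6,-.6)),key=lambda t:t[1]); print("rake",rp)
pickle.dump((F,mr,mt),open("d.pkl","wb"))
E
```

```text
rake scene 2.6631954686906023 0.8 662
rake top 1.1723579643174837 0.79 406
tray scene 6.83106745003098 0.82 6589
tray top 1.5121867903279158 0.83 7352
tray (np.float64(581.3425950024637), np.float64(-49.742797326703375), np.float64(0.1496738793670711)) 2049.125
tray (np.float64(580.2101560934091), np.float64(-49.7811320642385), np.float64(0.14666838504649973)) 1109.875
tray (np.float64(583.5477049173903), np.float64(-49.64507209121775), np.float64(0.15203930815826067)) 873.6875
rake ((np.float64(512.0481160875205), np.float64(303.5415229093716), np.float64(-0.5006577962611232)), np.float64(108.0))
rake ((np.float64(510.6697018229418), np.float64(301.95649522046415), np.float64(-0.49809094969001444)), np.float64(27.1875))
rake ((np.float64(514.5476555505552), np.float64(302.2231557211461), np.float64(-0.5105767861837489)), np.float64(60.1875))
```

```bash
python3 - <<'E'
from h import *
import pickle
F,mr,mt=pickle.load(open("d.pkl","rb"))
mt2=[]
for f,m,n in mt:
    k=cv2.morphologyEx(m.astype(np.uint8),cv2.MORPH_CLOSE,np.ones((9,9)))
    c=max(cv2.findContours(k,cv2.RETR_EXTERNAL,cv2.CHAIN_APPROX_NONE)[0],key=cv2.contourArea)
    print(n,m.sum(),cv2.contourArea(c))
    g=np.zeros_like(m);cv2.drawContours(g,[cv2.convexHull(c)],-1,1,-1);mt2.append((f,g))
for a in(mt2,mt2[:1],mt2[1:]):
    print(fit(a,TRAY,(581,-50,.147)))
tp=fit(mt2,TRAY,(581,-50,.147))[0]
G=[box(-120,110,y-7-72,y+7-72,8,20.5) for y in(-44,-22,0,22,44)]
for n,roi,k in(("top",(220,85,350,200),6),("scene",(170,185,320,290),5)):
    overlay(F[n],[(TRAY+G,tp,0,(0,255,0))],roi,k if n=="top" else 5,f"ov_{n}.png")
overlay(F["top"],[(RAKE,(512,302.5,-.5),0,(0,255,0))],(130,140,190,190),10,"ovr.png")
E
```

```text
scene 6589.0 7165.5
top 7352.0 8102.5
((np.float64(581.3942397000585), np.float64(-49.57597044661522), np.float64(0.14449619593903598)), np.float64(472.3125))
((np.float64(583.646411485859), np.float64(-49.79540735517995), np.float64(0.1487418912043665)), np.float64(271.625))
((np.float64(580.4036278022586), np.float64(-49.57134179407978), np.float64(0.14384402625391385)), np.float64(157.1875))
```

View pics/ov_top.png

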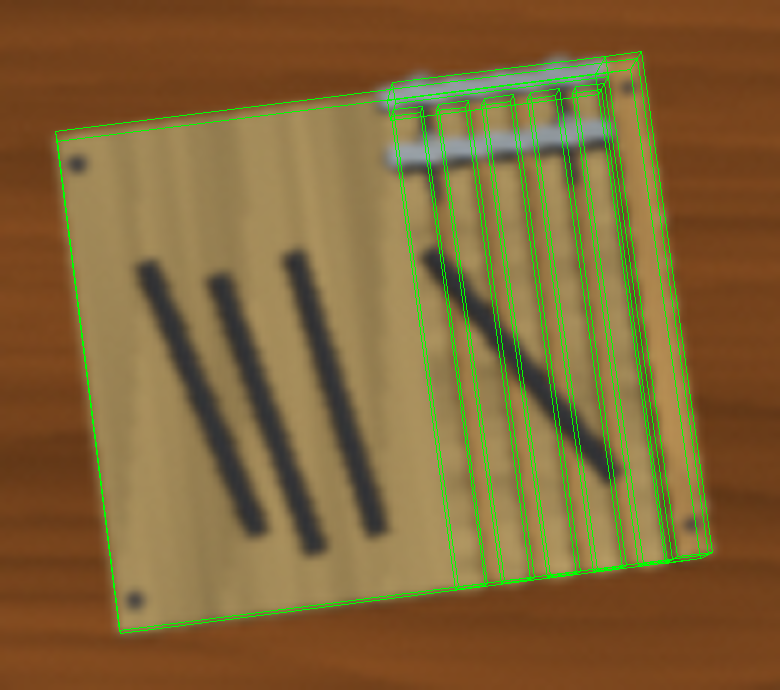

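View pics/ov_scene.png

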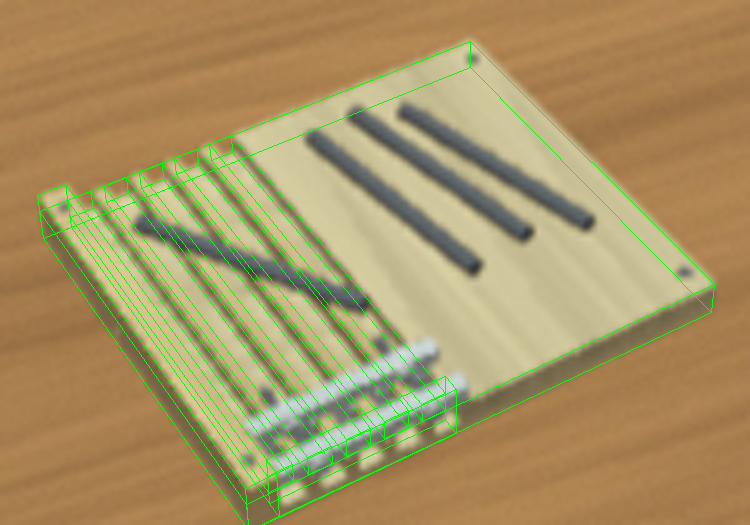

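View pics/ovr.png

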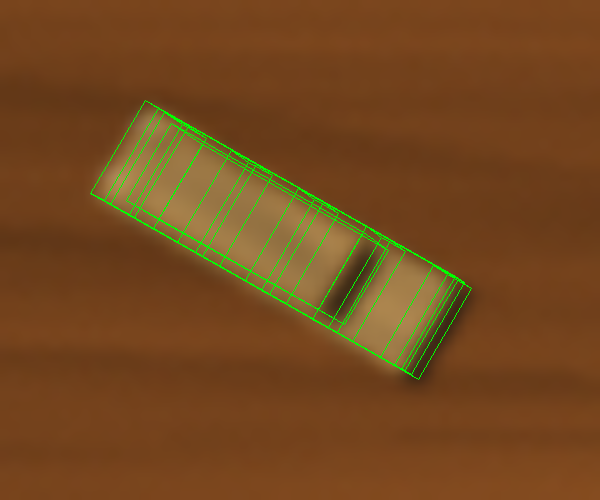

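```bash
cat >> h.py <<'E'
TP=(581,-49.6,0.1455)
def unproj(f,px,z):
    px=np.atleast_2d(np.asarray(px,float)); M=f["world_to_cam"];R=M[:3,:3];t=M[:3,3]
    d=np.c_[px,np.ones(len(px))]@np.linalg.inv(f["K"]).T@R; o=-R.T@t
    return o+d*((z-o[2])/d[:,2])[:,None]
def totray(P):
    c,s=np.cos(TP[2]),np.sin(TP[2]); P=np.atleast_2d(P)
    d=P[:,:2]-TP[:2]; return np.c_[d@[c,s],d@[-s,c],P[:,2]]
def fromtray(x,y):
    c,s=np.cos(TP[2]),np.sin(TP[2]); return TP[0]+c*x-s*y,TP[1]+s*x+c*y
def rods(f,z=26.5):
    im=f["img"].max(2); H=np.array([[x,y,z] for x,y in((-115,-118),(-115,136),(118,136),(118,15),(66,15),(66,-118))],float)
    q=proj(f,np.array([[*fromtray(x,y),z] for x,y,_ in H]))
    m=np.zeros(im.shape,np.uint8);cv2.fillPoly(m,[np.round(q).astype(int)],1)
    b=((im<90)&(m>0)).astype(np.uint8)
    n,l,st,_=cv2.connectedComponentsWithStats(b)
    out=[]
    for i in range(1,n):
        if st[i,4]<60: continue
        ys,xs=np.nonzero(l==i); T=totray(unproj(f,np.c_[xs,ys],z))[:,:2]
        (cx,cy),(w,h),a=cv2.minAreaRect(T.astype(np.float32)); u=np.linalg.svd(T-T.mean(0),full_matrices=False)[2][0]
        s=(T-T.mean(0))@u
        u=u*np.sign(u[0]); out.append((st[i,4],T.mean(0).round(1),round(float(np.degrees(np.arctan2(u[1],u[0]))),1),round(float(np.ptp(s)),1)))
    return out
E
python3 - <<'E'
from h import *
import pickle
F,mr,mt=pickle.load(open("d.pkl","rb"))
for o in rods(F["top"]): print(o)
for px in([227.5,104],[310,102]): pass
f=F["top"]
# bar near edge top px (crop6 coords)
for c in((400,165),(500,158),(600,140)): print(totray(unproj(f,[[220+c[0]/6,85+c[1]/6]],32)).round(1))
E
```

```text
(np.int32(168), array([-22.7,  24.7]), 9.1, 137.5)
(np.int32(172), array([-19.3, -63.8]), 31.7, 136.7)
(np.int32(172), array([-17.7,  87.2]), 14.9, 137.3)
(np.int32(168), array([-26.6,  58.3]), 12.3, 137.6)
[[ 79.4 -20.7  32. ]]
[[ 76.7 -68.   32. ]]
[[  79.2 -116.1   32. ]]
```

```bash
cat >> h.py <<'E'
def plan(s,x,y,z,yaw):
    a=s["tcp_rot"][2]; d=np.array([x,y,z])-s["eef_pos"]; c,n=np.cos(a),np.sin(a)
    t=np.degrees(-(yaw-a)); t=(t+180)%360-180
    return [round(v,2) for v in ((c*d[0]+n*d[1])/10,(n*d[0]-c*d[1])/10,-d[2]/10)],round(t,1)
E
python3 -c "
from rig import r
from h import *
s=r.sense();print(plan(s,511.5,302.5,130,1.07),plan(s,511.5,302.5,46,1.07))"
```

```text
([np.float64(-38.91), np.float64(-17.59), np.float64(10.13)], np.float64(100.2)) ([np.float64(-38.91), np.float64(-17.59), np.float64(18.53)], np.float64(100.2))
```

Emit:
{"api": "move_arm", "payload": {"targets": [1,-38.9,-17.6,10.1,100.2,1,-38.9,-17.6,10.1,100.2,1,-38.9,-17.6,10.1,100.2,1,-38.9,-17.6,10.1,100.2,1,-38.9,-17.6,10.1,100.2,1,-38.9,-17.6,10.1,100.2,1,-38.9,-17.6,10.1,100.2,1,-38.9,-17.6,10.1,100.2,1,-38.9,-17.6,10.1,100.2,1,-38.9,-17.6,10.1,100.2], "squeeze": 50}}

```text
clock: 2.3
eef_pos: [514.0, 298.9, 129.1]
tcp_rot: [3.141, 0.001, 1.309]
contact_force: [-0.4, 0.1, 0.5]
opening: 1.002
```

```bash
python3 -c "
from rig import r
from h import *
s=r.sense();print(s['clock'],s['eef_pos'],s['tcp_rot'],s['qvel'].round(2),plan(s,511.5,302.5,130,1.07),plan(s,511.5,302.5,46,1.07))"
```

```text
2.3 [513.99713435 298.93052846 129.09808912] [3.14143196e+00 1.28133376e-03 1.30878466e+00] [ 0.06 -0.02  0.01  0.03  0.02  1.54] ([np.float64(0.28), np.float64(-0.33), np.float64(-0.09)], np.float64(13.7)) ([np.float64(0.28), np.float64(-0.33), np.float64(8.31)], np.float64(13.7))
```

Emit:
{"api": "move_arm", "payload": {"targets": [1,0.2,-0.3,0,13.7,1,0.2,-0.3,0,13.7,1,0.2,-0.3,0,13.7]}}

```text
clock: 2.6
eef_pos: [509.1, 305.0, 130.3]
tcp_rot: [3.142, 0.0, 1.078]
contact_force: [-0.4, 0.4, 0.2]
opening: 0.998
```

```bash
python3 - <<'E'
from rig import r
from h import *
s=r.sense();print(s['clock'],s['eef_pos'],s['tcp_rot'],s['qvel'].round(2),plan(s,511.5,302.5,130,1.07),plan(s,511.5,302.5,46,1.07))
f=r.grab_frame("top"); overlay(f,[(RAKE,(511.5,302.5,-.5),0,(0,255,0))],(120,120,200,200),7,"g1.png")
f=r.grab_frame("scene"); overlay(f,[(RAKE,(511.5,302.5,-.5),0,(0,255,0))],(300,110,400,210),6,"g2.png")
E
```

```text
2.6 [509.06113079 305.00233025 130.26477852] [3.14157534e+00 9.46792085e-06 1.07829711e+00] [ 0.   -0.    0.   -0.   -0.   -0.11] ([np.float64(-0.11), np.float64(0.33), np.float64(0.03)], np.float64(0.5)) ([np.float64(-0.11), np.float64(0.33), np.float64(8.43)], np.float64(0.5))
```

View pics/g1.png

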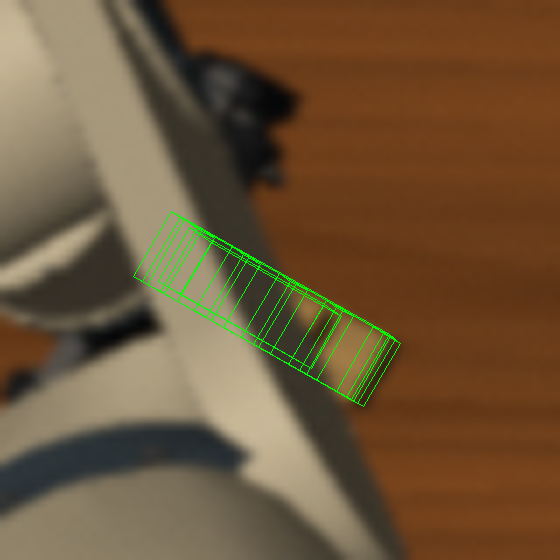

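View pics/g2.png

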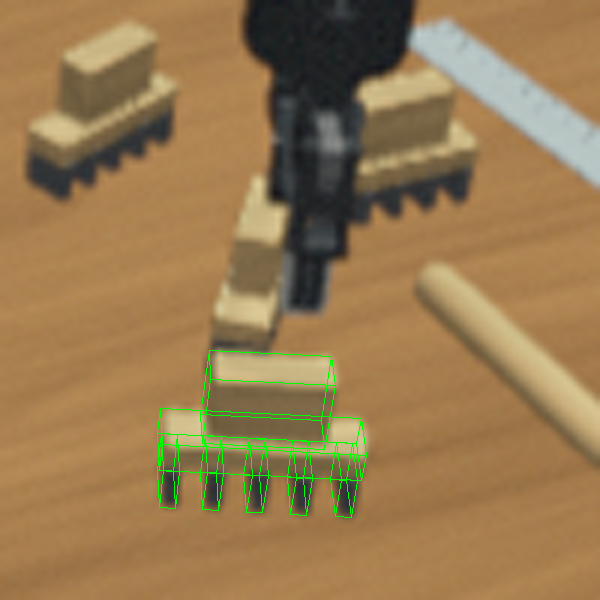

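Emit:
{"api": "move_arm", "payload": {"targets": [1,-0.1,0.35,0,0.5,1,-0.1,0.35,3,0.5,1,-0.1,0.35,6,0.5,1,-0.1,0.35,8.4,0.5,1,-0.1,0.35,8.4,0.5,1,-0.1,0.35,8.4,0.5]}}

```text
clock: 3.3
eef_pos: [511.6, 302.5, 46.5]
tcp_rot: [-3.141, 0.001, 1.072]
contact_force: [-0.2, 0.7, 0.6]
opening: 1.0
```

Emit:
{"api": "move_arm", "payload": {"targets": [0,0,0,0,0,-0.3,0,0,0,0,-0.6,0,0,0,0,-1,0,0,0,0,-1,0,0,0,0,-1,0,0,0,0,-1,0,0,0,0,-1,0,0,0,0], "squeeze": 60}}

```text
clock: 4.1
eef_pos: [512.0, 302.8, 47.0]
tcp_rot: [3.141, -0.001, 1.071]
contact_force: [-1.1, -0.7, 5.7]
opening: 0.269
```

```bash
python3 - <<'E'
from rig import r
from h import *
s=r.sense();print(s)
f=r.grab_frame("scene"); overlay(f,[(RAKE,(511.5,302.5,-.5),0,(0,255,0))],(300,110,400,210),6,"g3.png")
E
```

```text
{'clock': 4.1, 'qpos': array([ 5.31605260e-01,  5.34228302e-01,  1.82954076e+00, -1.37482968e-05,
        7.76769682e-01,  1.03143322e+00]), 'qvel': array([ 0.00052225,  0.00034389,  0.00065579, -0.00027205, -0.00126346,
       -0.00079302]), 'joint_efforts': array([ 9.41336184e-03, -5.99540055e+01, -2.33069390e+01, -1.48018752e-02,
       -3.04687796e-01, -3.11767726e-03]), 'eef_pos': array([511.96606448, 302.81096131,  47.0306155 ]), 'tcp_rot': array([ 3.14104310e+00, -8.99333432e-04,  1.07097841e+00]), 'contact_force': array([-1.128227  , -0.69050054,  5.7019194 ]), 'wrist_torque': array([-0.01323794,  0.12927273, -0.0060008 ]), 'opening': 0.26915245276403726}
```

View pics/g3.png

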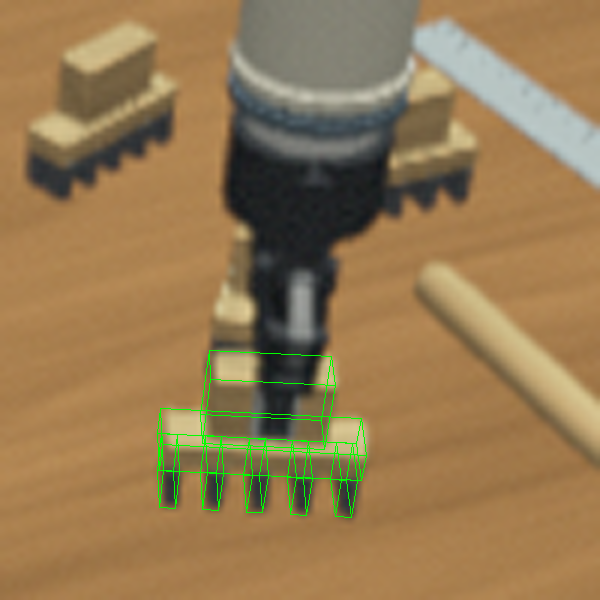

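Emit:
{"api": "move_arm", "payload": {"targets": [-1,0,0,-1,0,-1,0,0,-4,0,-1,0,0,-8,0,-1,0,0,-8,0]}}

```text
clock: 4.55
eef_pos: [514.2, 304.1, 131.5]
tcp_rot: [3.138, -0.007, 1.071]
contact_force: [0.3, 0.9, -3.9]
opening: 0.273
```

```bash
python3 - <<'E'
from rig import r
from h import *
s=r.sense();print(s['eef_pos'],s['contact_force'],s['tcp_rot'])
x,y=fromtray(-20,-8);print(x,y,plan(s,x,y,120,0.3025))
E
```

```text
[514.23323916 304.110292   131.51441303] [ 0.34831881  0.94735869 -3.87990549] [ 3.13755067 -0.00665276  1.0710158 ]
562.3712265972041 -60.4152115794044 ([np.float64(-29.69), np.float64(21.69), np.float64(1.15)], np.float64(44.0))
```

Emit:
{"api": "move_arm", "payload": {"targets": [-1,-29.7,21.7,0,44,-1,-29.7,21.7,0,44,-1,-29.7,21.7,0,44,-1,-29.7,21.7,0,44,-1,-29.7,21.7,0,44,-1,-29.7,21.7,0,44,-1,-29.7,21.7,0,44,-1,-29.7,21.7,0,44,-1,-29.7,21.7,0,44,-1,-29.7,21.7,0,44]}}

```text
clock: 5.55
eef_pos: [558.9, -62.1, 125.7]
tcp_rot: [-3.141, 0.001, 0.302]
contact_force: [0.4, 0.7, -3.8]
opening: 0.272
```

```bash
python3 - <<'E'
from rig import r
from h import *
s=r.sense();print(s['eef_pos'],s['contact_force'],s['tcp_rot'])
x,y=fromtray(-20,-8);print(x,y,plan(s,x,y,120,0.3025))
p=s['eef_pos'];it=[(RAKE,(p[0],p[1],s['tcp_rot'][2]-np.pi/2),p[2]-47,(0,255,0)),(TRAY,TP,0,(255,255,0))]
for n,roi in(("top",(215,80,345,200)),("scene",(160,140,320,290))):
    f=r.grab_frame(n);overlay(f,it,roi,5,f"a_{n}.png")
E
```

```text
[558.94568364 -62.06736593 125.7310279 ] [ 0.35222646  0.6690337  -3.79295524] [-3.14071589e+00  1.12238708e-03  3.01724839e-01]
562.3712265972041 -60.4152115794044 ([np.float64(0.38), np.float64(-0.06), np.float64(0.57)], np.float64(-0.0))
```

View pics/a_scene.png

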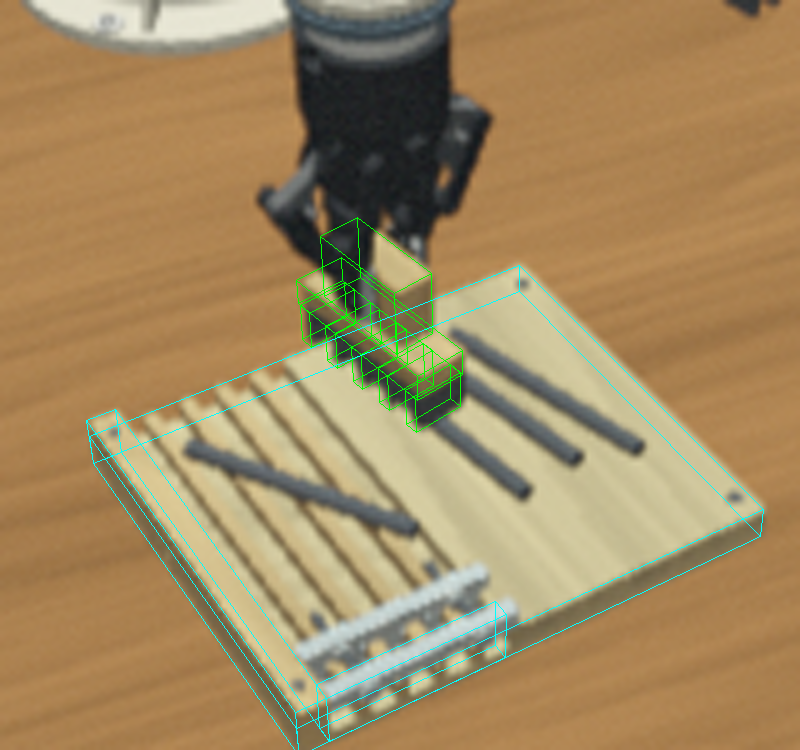

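View pics/a_top.png

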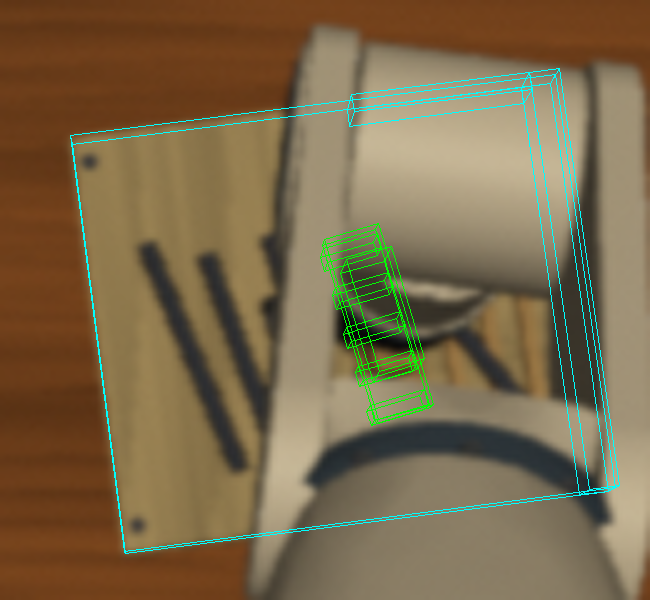

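Emit:
{"api": "move_arm", "payload": {"targets": [-1,0.4,0,0,0,-1,0.4,0,2.5,0,-1,0.4,0,4.8,0,-1,0.4,0,5.0,0,-1,0.4,0,5.0,0]}}

```text
clock: 6.15
eef_pos: [563.3, -60.1, 76.1]
tcp_rot: [-3.141, 0.001, 0.304]
contact_force: [0.3, -0.1, -3.2]
opening: 0.268
```

```bash
cat > st.py <<'E'
from rig import r
from h import *
import sys
s=r.sense();p=s['eef_pos'];t=totray(p)[0]
print('t',round(s['clock'],2),'tray xyz',t.round(1),'feet',round(p[2]-47,1),'yaw rel tray deg',round(np.degrees(s['tcp_rot'][2]-TP[2]),2),'F',s['contact_force'].round(1),'tilt',((s['tcp_rot'][:2]+[np.pi,0]+np.pi)%(2*np.pi)-np.pi).round(3),'qv',abs(s['qvel']).max().round(2))
if len(sys.argv)>1:
    n=sys.argv[2] if len(sys.argv)>2 else "scene"
    f=r.grab_frame(n);z=p[2]-47
    it=[(RAKE,(p[0],p[1],s['tcp_rot'][2]-np.pi/2),z,(0,255,0)),(TRAY,TP,0,(255,255,0))] if len(sys.argv)>3 else []
    overlay(f,it,(160,170,320,290) if n=="scene" else (215,80,345,200),5,sys.argv[1])
E
python3 st.py b1.png scene o
```

```text
t 6.15 tray xyz [-19.   -7.8  76.1] feet 29.1 yaw rel tray deg 9.09 F [ 0.3 -0.1 -3.2] tilt [0.001 0.001] qv 0.02
```

View pics/b1.png

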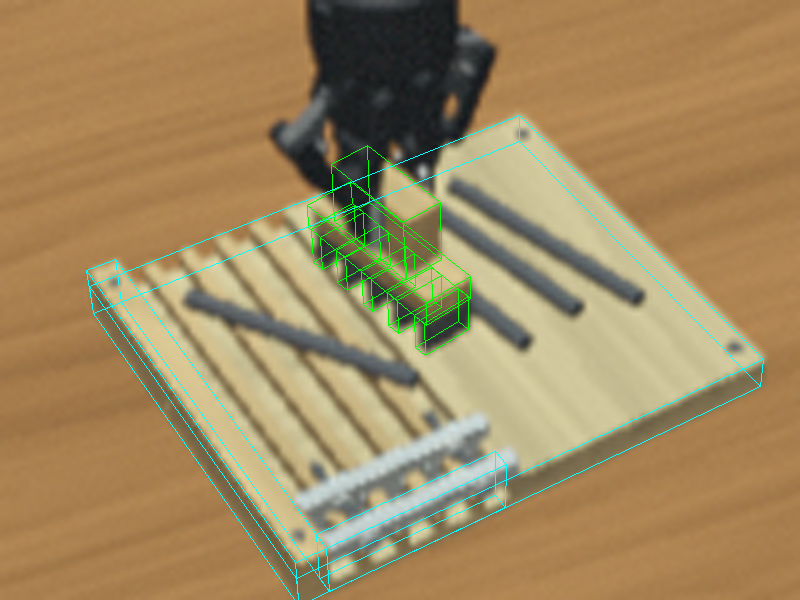

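Emit:
{"api": "move_arm", "payload": {"targets": [-1,0,0,0.5,0,-1,0,0,0.7,0,-1,0,0,0.7,0]}}

```text
clock: 6.5
eef_pos: [563.5, -60.9, 69.5]
tcp_rot: [3.141, -0.0, 0.303]
contact_force: [0.3, -0.7, -3.9]
opening: 0.276
```

```bash
python3 st.py
```

```text
t 6.5 tray xyz [-18.9  -8.7  69.5] feet 22.5 yaw rel tray deg 9.02 F [ 0.3 -0.7 -3.9] tilt [-0. -0.] qv 0.0
```

Emit:
{"api": "move_arm", "payload": {"targets": [-1,-0.06,0.4,0,2,-1,-0.12,0.8,0,4,-1,-0.19,1.2,0,6,-1,-0.25,1.6,0,8,-1,-0.31,2.0,0,9,-1,-0.38,2.4,0,9,-1,-0.44,2.8,0,9,-1,-0.5,3.2,0,9,-1,-0.56,3.6,0,9,-1,-0.62,4.0,0,9]}}

```text
clock: 7.5
eef_pos: [569.5, -101.3, 69.3]
tcp_rot: [-3.142, 0.0, 0.146]
contact_force: [-0.4, 0.8, -3.6]
opening: 0.273
```

```bash
python3 st.py b2.png
```

```text
t 7.5 tray xyz [-18.8 -49.4  69.3] feet 22.3 yaw rel tray deg 0.03 F [-0.4  0.8 -3.6] tilt [0. 0.] qv 0.07
```

View pics/b2.png

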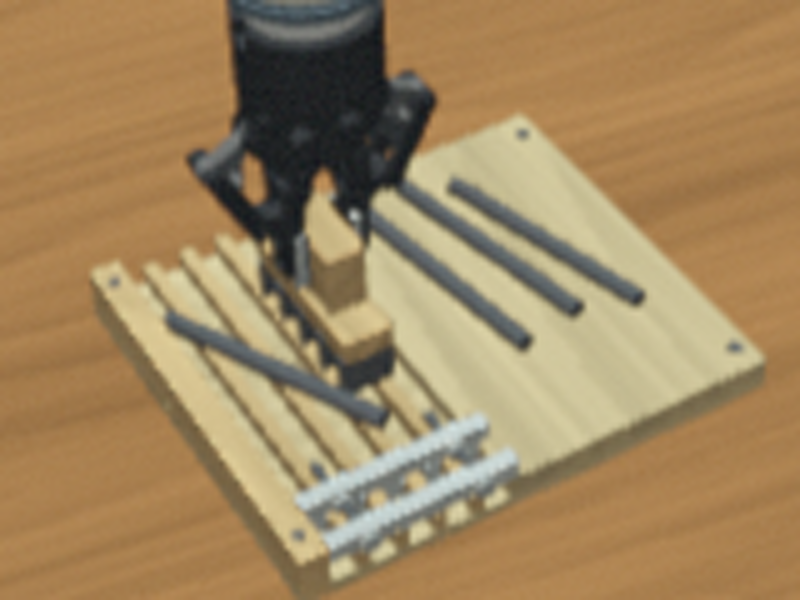

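Emit:
{"api": "move_arm", "payload": {"targets": [-1,0,0.35,0,0,-1,0,0.7,0,0,-1,0,1.05,0,0,-1,0,1.4,0,0,-1,0,1.75,0,0,-1,0,2.1,0,0,-1,0,2.45,0,0,-1,0,2.8,0,0]}}

```text
clock: 8.35
eef_pos: [573.6, -129.0, 69.3]
tcp_rot: [3.142, 0.0, 0.146]
contact_force: [-0.5, 0.2, -3.5]
opening: 0.273
```

```bash
python3 st.py b3.png
```

```text
t 8.35 tray xyz [-18.9 -77.4  69.3] feet 22.3 yaw rel tray deg 0.02 F [-0.5  0.2 -3.5] tilt [-0.  0.] qv 0.06
```

View pics/b3.png

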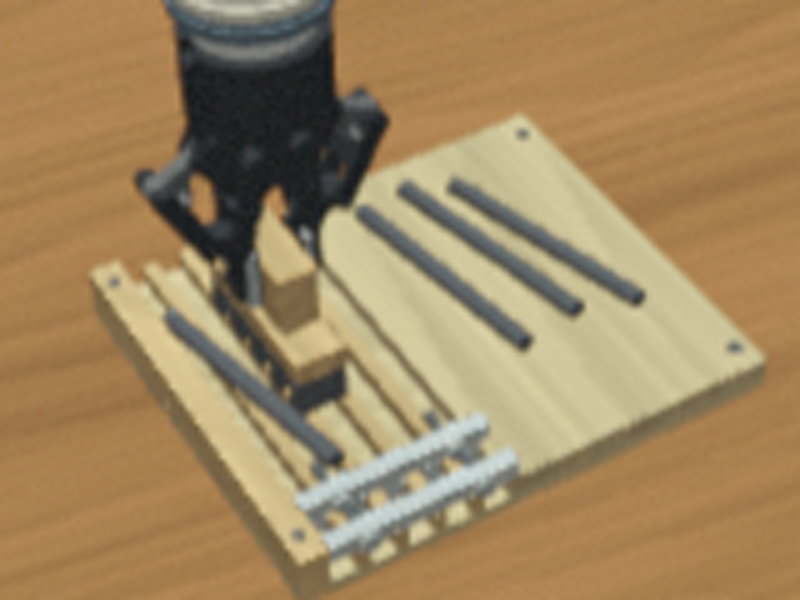

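```bash
python3 - <<'E'
from h import *
import pickle
f=pickle.load(open("d.pkl","rb"))[0]["scene"]
for c in((336,458),(172,320),(318,470),(320,480),(430,415)):
    print(c,[totray(unproj(f,[[160+c[0]/5-.5,170+c[1]/5-.5]],z))[0].round(1) for z in(20.5,26,)])
E
```

```text
(336, 458) [array([ 61.8, -86.1,  20.5]), array([ 66.3, -88.4,  26. ])]
(172, 320) [array([ -72.4, -112.9,   20.5]), array([ -67. , -114.9,   26. ])]
(318, 470) [array([ 64.1, -97.8,  20.5]), array([ 68.6, -99.9,  26. ])]
(320, 480) [array([  70.5, -100.1,   20.5]), array([  75. , -102.3,   26. ])]
(430, 415) [array([ 61.4, -30.5,  20.5]), array([ 65.9, -33.1,  26. ])]
```

Emit:
{"api": "move_arm", "payload": {"targets": [-1,0.3,-0.3,0,0,-1,1.5,-0.3,0,0,-1,2.2,0.0,0,0,-1,1.8,0.4,0,0,-1,1.4,0.8,0,0,-1,1.0,1.2,0,0,-1,0.6,1.5,0,0,-1,0.2,1.8,0,0]}}

```text
clock: 9.2
eef_pos: [577.5, -146.6, 69.3]
tcp_rot: [-3.142, 0.0, 0.146]
contact_force: [-0.1, -0.7, -3.9]
opening: 0.274
```

```bash
python3 st.py b4.png
```

```text
t 9.2 tray xyz [-17.5 -95.5  69.3] feet 22.3 yaw rel tray deg 0.0 F [-0.1 -0.7 -3.9] tilt [0. 0.] qv 0.07
```

View pics/b4.png

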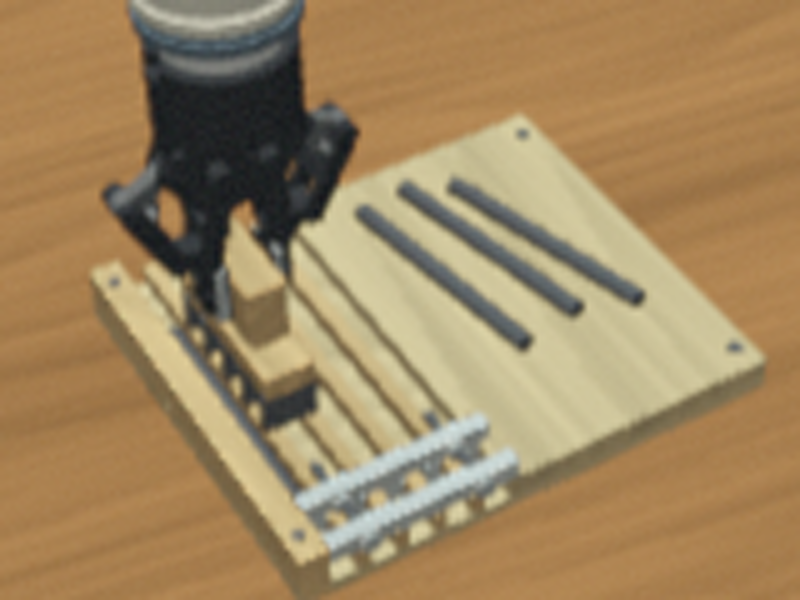

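Emit:
{"api": "move_arm", "payload": {"targets": [-1,0,-0.2,-2.5,0,-1,0,-1,-3.5,0,-1,-0.4,-5,-3.5,-8,-1,-0.4,-10,-3.5,-15,-1,-0.4,-15,-3.5,-15,-1,-0.4,-19,-3.5,-15,-1,-0.4,-21,-3.5,-15,-1,-0.4,-21,-3.5,-15,-1,-0.4,-21,-3.5,-15]}}

```text
clock: 10.15
eef_pos: [543.6, 61.6, 104.4]
tcp_rot: [3.141, -0.0, 0.409]
contact_force: [-0.7, -0.3, -2.7]
opening: 0.271
```

```bash
python3 st.py b5.png scene o; python3 - <<'E'
from h import *
from rig import r
for o in rods(r.grab_frame("top")): print(o)
E
```

```text
t 10.15 tray xyz [-20.9 115.4 104.4] feet 57.4 yaw rel tray deg 15.12 F [-0.7 -0.3 -2.7] tilt [-0. -0.] qv 0.03
(np.int32(194), array([  -3.1, -113.8]), 0.1, 138.6)
(np.int32(421), array([-12. ,  80.6]), -84.9, 99.4)
(np.int32(241), array([-81.7,  84.3]), 70.3, 108.3)
```

View pics/b5.png

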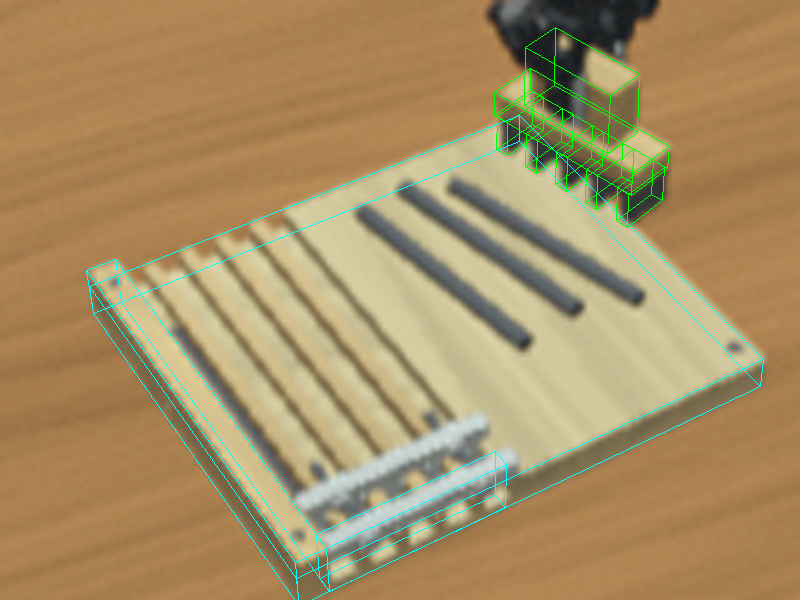

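Emit:
{"api": "move_arm", "payload": {"targets": [-1,0,0,1.5,0,-1,0,0,3,0,-1,0,0,3.5,0,-1,0,0,3.5,0]}}

```text
clock: 10.65
eef_pos: [543.4, 60.2, 68.7]
tcp_rot: [-3.141, 0.001, 0.406]
contact_force: [0.1, -0.2, -4.2]
opening: 0.268
```

```bash
python3 st.py
```

```text
t 10.65 tray xyz [-21.3 114.1  68.7] feet 21.7 yaw rel tray deg 14.95 F [ 0.1 -0.2 -4.2] tilt [0.    0.001] qv 0.02
```

Emit:
{"api": "move_arm", "payload": {"targets": [-1,-0.13,0.48,-0.05,0,-1,-0.26,0.97,-0.05,0,-1,-0.39,1.45,-0.05,1,-1,-0.52,1.93,-0.05,2,-1,-0.65,2.41,-0.05,3,-1,-0.78,2.9,-0.05,4,-1,-0.91,3.38,-0.05,5,-1,-1.04,3.86,-0.05,6,-1,-1.16,4.35,-0.05,8,-1,-1.29,4.83,-0.05,10]}}

```text
clock: 11.65
eef_pos: [551.1, 11.2, 69.8]
tcp_rot: [-3.142, -0.0, 0.23]
contact_force: [0.1, 1.0, -3.6]
opening: 0.274
```

```bash
python3 st.py b6.png
```

```text
t 11.65 tray xyz [-20.7  64.5  69.8] feet 22.8 yaw rel tray deg 4.85 F [ 0.1  1.  -3.6] tilt [ 0. -0.] qv 0.26
```

View pics/b6.png

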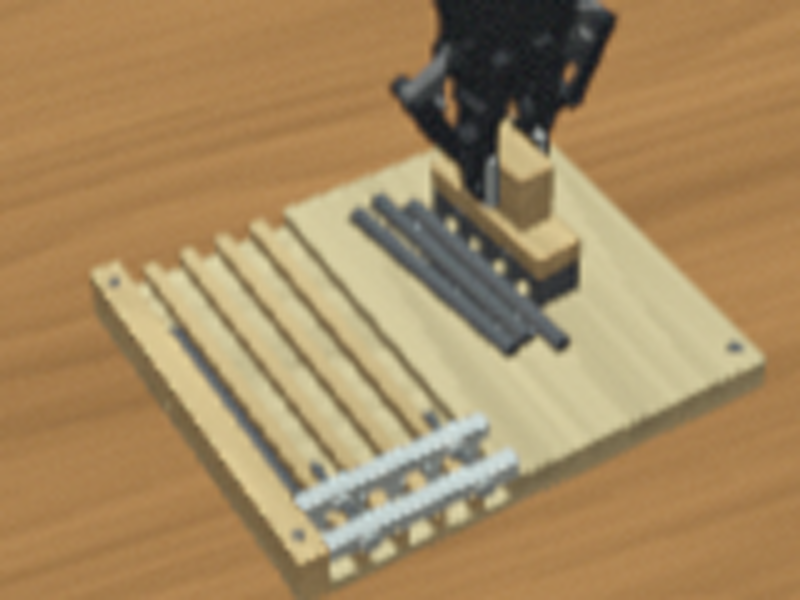

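Emit:
{"api": "move_arm", "payload": {"targets": [-1,-0.13,0.4,0,1,-1,-0.26,0.8,0,2,-1,-0.4,1.2,0,3,-1,-0.54,1.6,0,4,-1,-0.67,2.0,0,4.8,-1,-0.8,2.4,0,4.8,-1,-0.94,2.8,0,4.8,-1,-1.08,3.2,0,4.8,-1,-1.2,3.6,0,4.8,-1,-1.3,4.0,0,4.8]}}

```text
clock: 12.7
eef_pos: [547.5, -30.7, 69.8]
tcp_rot: [3.141, 0.0, 0.15]
contact_force: [0.6, 0.3, -2.3]
opening: 0.273
```

```bash
python3 st.py b7.png
```

```text
t 12.7 tray xyz [-30.4  23.5  69.8] feet 22.8 yaw rel tray deg 0.23 F [ 0.6  0.3 -2.3] tilt [-0.  0.] qv 0.07
```

View pics/b7.png

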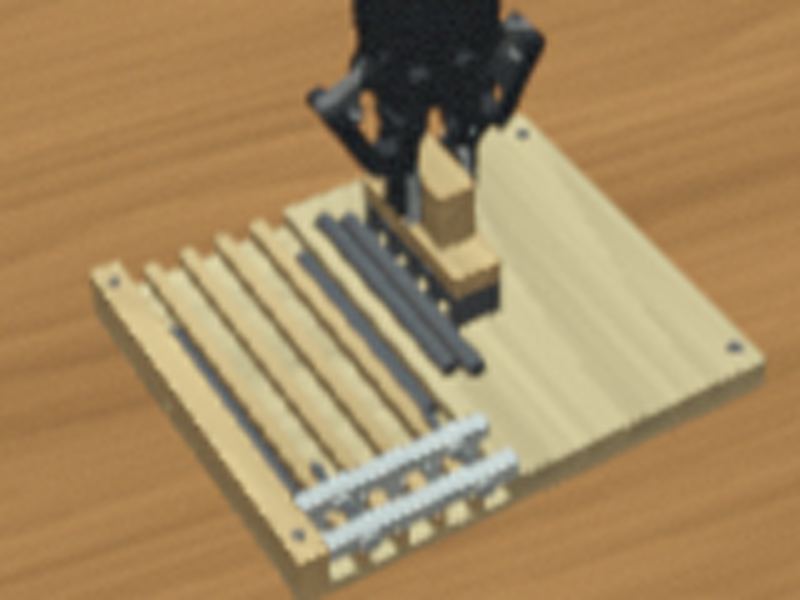

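Emit:
{"api": "move_arm", "payload": {"targets": [-1,-0.05,0.35,0,0,-1,-0.1,0.7,0,0,-1,-0.15,1.05,0,0,-1,-0.2,1.4,0,0,-1,-0.25,1.75,0,0,-1,-0.3,2.1,0,0,-1,-0.35,2.45,0,0,-1,-0.4,2.8,0,0,-1,-0.45,3.15,0,0,-1,-0.5,3.5,0,0.2]}}

```text
clock: 13.75
eef_pos: [547.9, -66.0, 69.8]
tcp_rot: [3.141, -0.0, 0.146]
contact_force: [-0.1, 1.1, -3.0]
opening: 0.269
```

```bash
python3 st.py b8.png
```

```text
t 13.75 tray xyz [-35.2 -11.5  69.8] feet 22.8 yaw rel tray deg 0.02 F [-0.1  1.1 -3. ] tilt [-0. -0.] qv 0.07
```

View pics/b8.png

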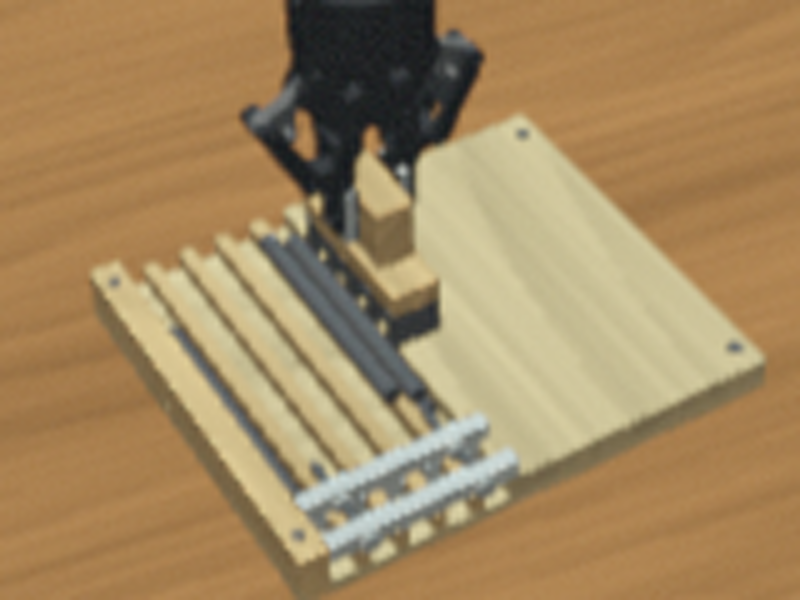

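Emit:
{"api": "move_arm", "payload": {"targets": [-1,0,0.3,0,0,-1,0,0.6,0,0,-1,0,0.9,0,0,-1,0,1.2,0,0,-1,0,1.5,0,0,-1,0,1.8,0,0,-1,0,2.1,0,0,-1,0,2.4,0,0,-1,0,2.7,0,0,-1,0,3,0,0]}}

```text
clock: 14.8
eef_pos: [552.3, -95.7, 69.8]
tcp_rot: [3.141, -0.0, 0.146]
contact_force: [0.3, 0.7, -3.4]
opening: 0.272
```

```bash
python3 st.py b9.png
```

```text
t 14.8 tray xyz [-35.1 -41.4  69.8] feet 22.8 yaw rel tray deg 0.03 F [ 0.3  0.7 -3.4] tilt [-0. -0.] qv 0.06
```

View pics/b9.png

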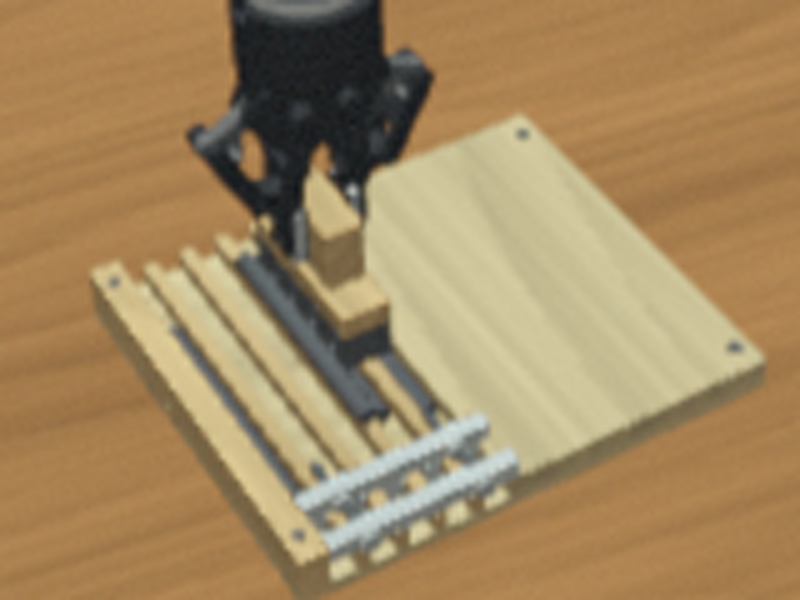

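Emit:
{"api": "move_arm", "payload": {"targets": [-1,0,0.3,0,0,-1,0,0.6,0,0,-1,0,0.9,0,0,-1,0,1.2,0,0,-1,0,1.5,0,0,-1,0,1.8,0,0,-1,0,1.8,0,0]}}

```text
clock: 15.55
eef_pos: [554.9, -113.6, 69.8]
tcp_rot: [3.141, -0.0, 0.146]
contact_force: [-1.2, -0.5, -3.7]
opening: 0.269
```

```bash
python3 st.py c1.png
```

```text
t 15.55 tray xyz [-35.1 -59.5  69.8] feet 22.8 yaw rel tray deg 0.01 F [-1.2 -0.5 -3.7] tilt [-0. -0.] qv 0.01
```

View pics/c1.png

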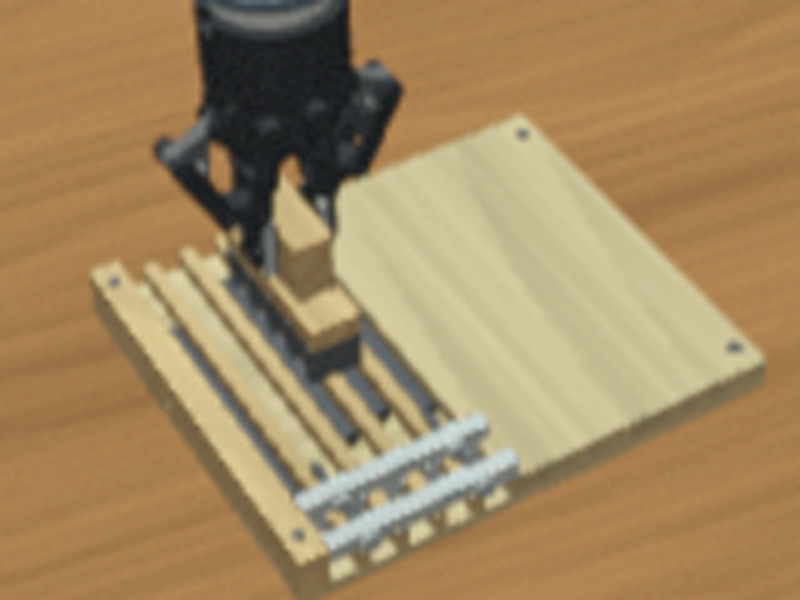

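Emit:
{"api": "move_arm", "payload": {"targets": [-1,0,-0.2,-1.5,0,-1,0,-0.2,-4.5,0,-1,-3,0,-5,-10,-1,-7,1.2,-5,-19,-1,-10.5,1.2,-5,-27,-1,-10.5,1.2,-5,-36,-1,-10.5,1.2,-5,-45,-1,-10.5,1.2,-5,-54,-1,-10.5,1.2,-5,-63,-1,-10.5,1.2,-5,-72]}}

```text
clock: 16.6
eef_pos: [453.0, -140.2, 121.0]
tcp_rot: [3.14, 0.0, 1.352]
contact_force: [-0.2, -0.3, -4.0]
opening: 0.271
```

Emit:
{"api": "move_arm", "payload": {"targets": [-1,0,0,0,-9,-1,0,0,0,-18,-1,0,0,0,-18,-1,0,0,0,-18]}}

```text
clock: 17.0
eef_pos: [452.9, -140.2, 120.5]
tcp_rot: [3.141, 0.0, 1.657]
contact_force: [0.5, 0.5, -2.9]
opening: 0.272
```

```bash
python3 st.py c2.png scene o; python3 - <<'E'
from h import *
from rig import r
f=r.grab_frame("top")
for o in rods(f,20): print(o)
overlay(f,[(TRAY,TP,0,(255,255,0))],(215,80,345,200),5,"c2t.png")
E
```

```text
t 17.0 tray xyz [-139.9  -71.1  120.5] feet 73.5 yaw rel tray deg 86.58 F [ 0.5  0.5 -2.9] tilt [-0.001  0.   ] qv 0.02
(np.int32(98), array([  30.1, -114.6]), -0.3, 75.4)
(np.int32(181), array([-16.7, -27.8]), -0.0, 136.8)
(np.int32(512), array([-37.2, -65.4]), 1.8, 163.2)
```

View pics/c2.png

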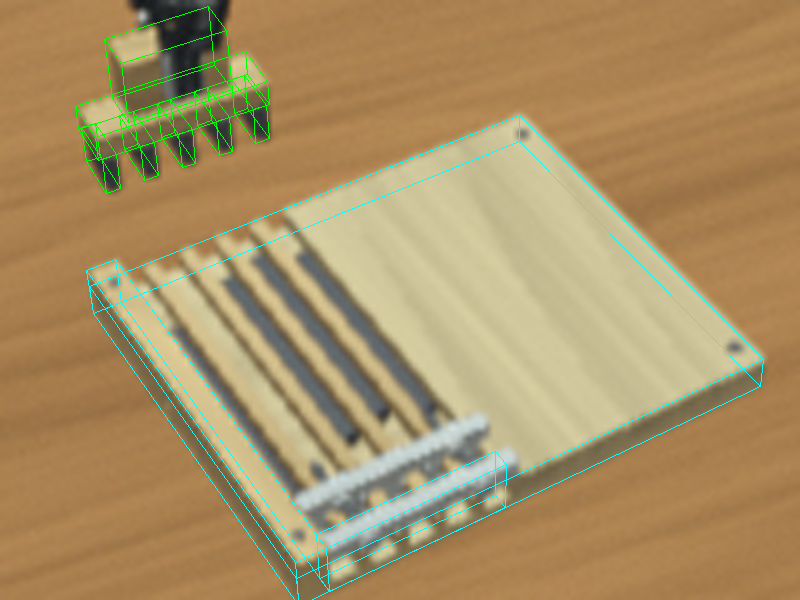

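View pics/c2t.png

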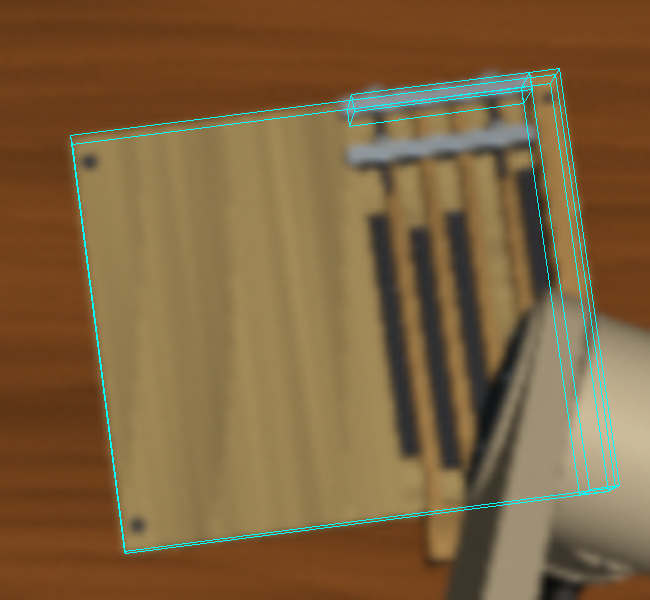

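Emit:
{"api": "move_arm", "payload": {"targets": [-1,0,0,1.5,-3.4,-1,0,0,4,-3.4,-1,0,0,4,-3.4,-1,0,0,4,-3.4]}}

```text
clock: 17.5
eef_pos: [452.4, -140.2, 79.9]
tcp_rot: [-3.14, -0.001, 1.718]
contact_force: [0.0, -0.4, -3.0]
opening: 0.273
```

```bash
cat > z.py <<'E'
from rig import r
from h import *
import sys
s=r.sense();p=s['eef_pos'];f=r.grab_frame("scene")
it=[(RAKE,(p[0],p[1],s['tcp_rot'][2]-np.pi/2),p[2]-47,(0,255,0)),([box(-120,110,y-7-72,y+7-72,8,20.5) for y in(-44,-22,0,22,44)],TP,0,(255,255,0))]
overlay(f,it,(165,185,245,265),9,sys.argv[1])
overlay(f,[],(165,185,245,265),9,"n"+sys.argv[1])
E
python3 st.py; python3 z.py z1.png
```

```text
t 17.5 tray xyz [-140.4  -71.    79.9] feet 32.9 yaw rel tray deg 90.09 F [ 0.  -0.4 -3. ] tilt [ 0.001 -0.001] qv 0.02
```

View pics/z1.png

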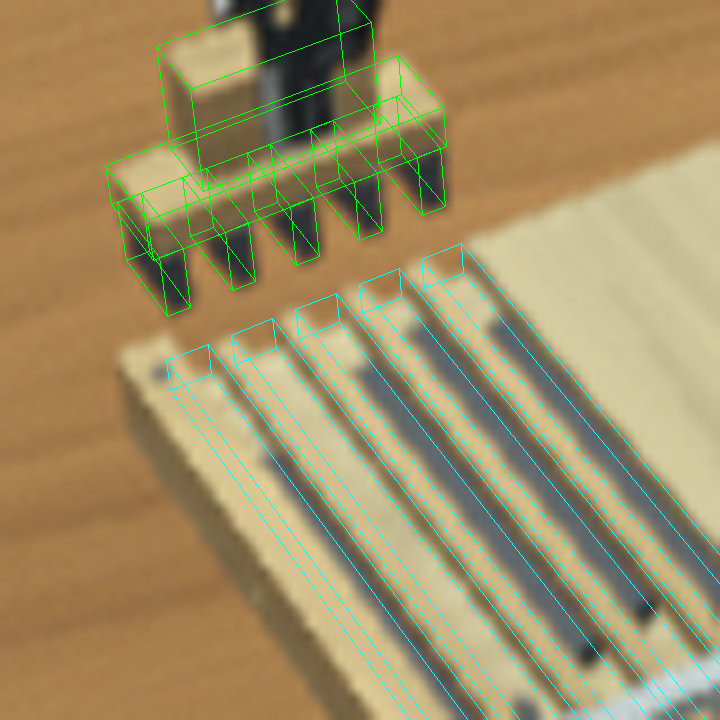

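View pics/nz1.png

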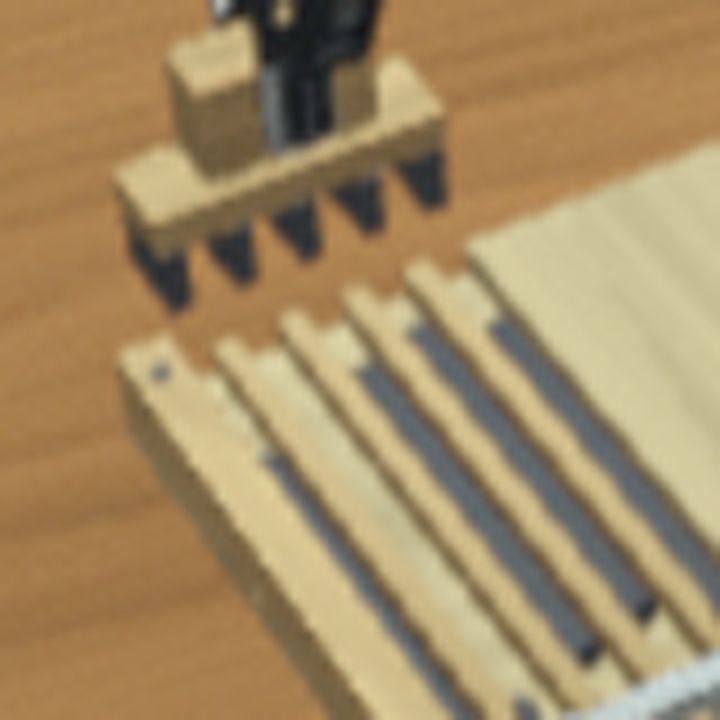

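Emit:
{"api": "move_arm", "payload": {"targets": [-1,-0.1,0,1.2,0,-1,-0.1,0,2.2,0,-1,-0.1,0,2.2,0,-1,-0.1,0,2.2,0]}}

```text
clock: 17.95
eef_pos: [452.5, -141.2, 57.4]
tcp_rot: [-3.141, -0.0, 1.719]
contact_force: [-0.7, -0.3, -3.5]
opening: 0.271
```

```bash
python3 st.py; python3 z.py z2.png; python3 - <<'E'
from rig import r
from h import *
from scipy.optimize import minimize
s=r.sense();p=s['eef_pos'];f=r.grab_frame("scene")
ms=[d for d in r.outline_of(f,"rake")]
q=proj(f,[[p[0],p[1],p[2]-20]])[0]
m=min(ms,key=lambda d:np.hypot(*(np.array(np.nonzero(d["region"])).mean(1)[::-1]-q)))["region"].astype(np.float32)
print(m.sum(),render(f,RAKE,(p[0],p[1],s['tcp_rot'][2]-np.pi/2),p[2]-47).sum())
B=RAKE[:6]
# restrict to rows below head
w=cv2.dilate((render(f,B,(p[0],p[1],s['tcp_rot'][2]-np.pi/2),p[2]-47)>0).astype(np.uint8),np.ones((5,5)))
g=render(f,RAKE[6:],(p[0],p[1],s['tcp_rot'][2]-np.pi/2),p[2]-47)>0
w=w*(1-cv2.dilate(g.astype(np.uint8),np.ones((3,3))))
def c(v): return (np.abs(render(f,B,(p[0]+v[0],p[1]+v[1],s['tcp_rot'][2]-np.pi/2+v[2]/50),p[2]-47+v[3])-m)*w).sum()
R=minimize(c,[0]*4,method="Nelder-Mead",options=dict(initial_simplex=[[0,0,0,0],[3,0,0,0],[0,3,0,0],[0,0,2,0],[0,0,0,3]]))
print(R.x,R.fun,c([0]*4))
E
```

```text
t 17.95 tray xyz [-140.4  -72.    57.4] feet 10.4 yaw rel tray deg 90.17 F [-0.7 -0.3 -3.5] tilt [ 0.001 -0.   ] qv 0.01
600.0 816.75
[-0.06589115  0.71874376  1.58894067  0.0598083 ] 71.8125 77.9375
```

View pics/nz2.png

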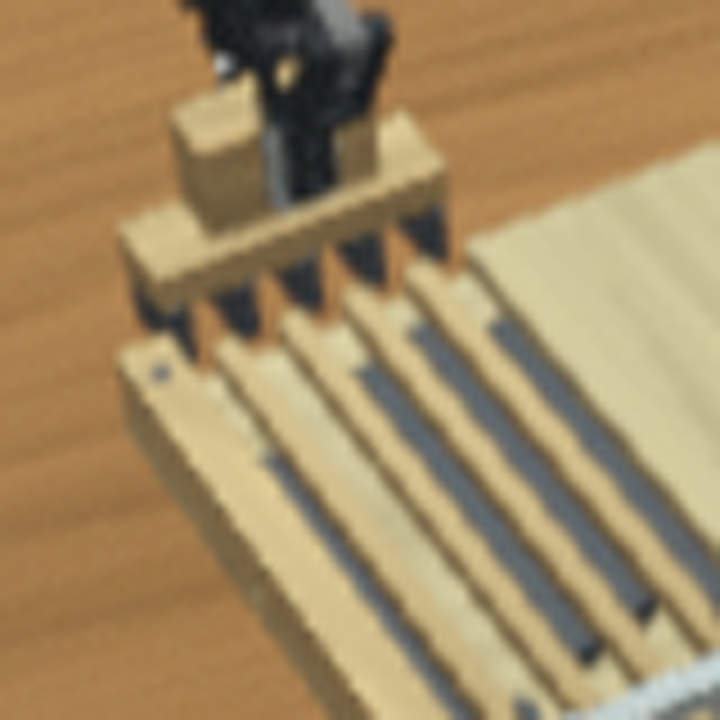

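Emit:
{"api": "move_arm", "payload": {"targets": [-1,0,0.3,0,0,-1,0,0.6,0,0,-1,0,0.9,0,0,-1,0,1.2,0,0,-1,0,1.5,0,0,-1,0,1.8,0,0]}}

```text
clock: 18.7
eef_pos: [470.9, -138.6, 57.8]
tcp_rot: [3.142, 0.0, 1.72]
contact_force: [-0.2, -0.5, -3.8]
opening: 0.269
```

```bash
python3 st.py c3.png
```

```text
t 18.7 tray xyz [-121.8  -72.1   57.8] feet 10.8 yaw rel tray deg 90.19 F [-0.2 -0.5 -3.8] tilt [-0.  0.] qv 0.06
```

View pics/c3.png

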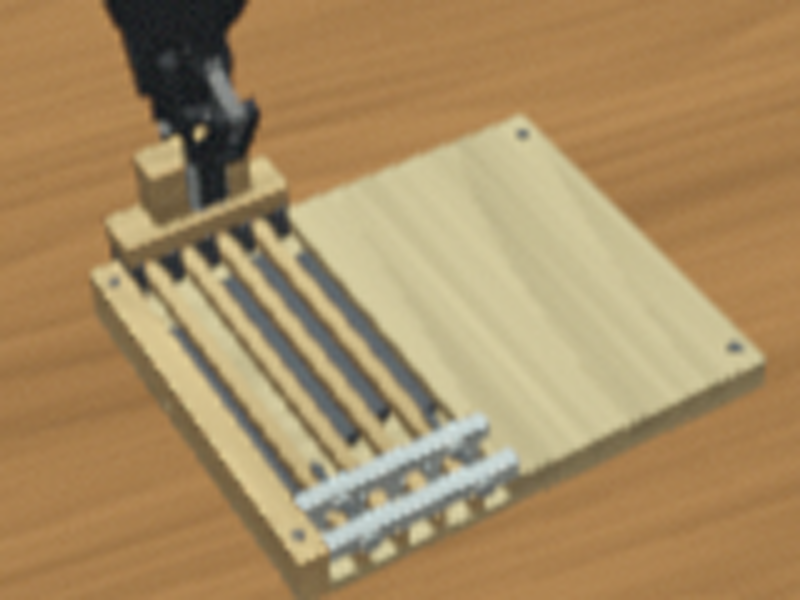

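Emit:
{"api": "move_arm", "payload": {"targets": [-1,0,0.35,0,0,-1,0,0.7,0,0,-1,0,1.05,0,0,-1,0,1.4,0,0,-1,0,1.75,0,0,-1,0,2.1,0,0,-1,0,2.45,0,0,-1,0,2.8,0,0,-1,0,3.0,0,0,-1,0,3.2,0,0]}}

```text
clock: 19.75
eef_pos: [502.3, -133.9, 57.7]
tcp_rot: [-3.141, -0.0, 1.72]
contact_force: [-2.0, -0.1, -3.0]
opening: 0.271
```

```bash
python3 st.py c4.png
```

```text
t 19.75 tray xyz [-90.1 -72.   57.7] feet 10.7 yaw rel tray deg 90.18 F [-2.  -0.1 -3. ] tilt [ 0. -0.] qv 0.04
```

View pics/c4.png

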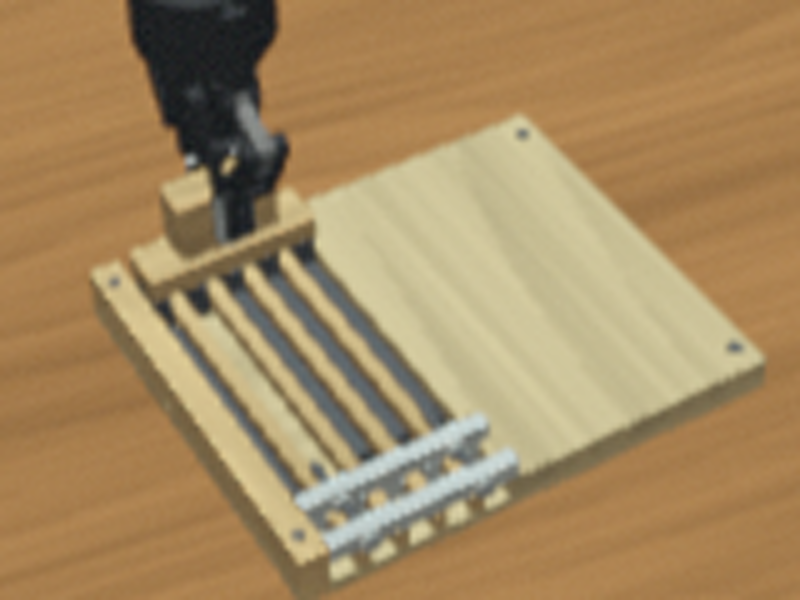

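Emit:
{"api": "move_arm", "payload": {"targets": [-1,0,0.2,0,0,-1,0,0.4,0,0,-1,0,0.6,0,0,-1,0,0.7,0,0]}}

```text
clock: 20.2
eef_pos: [509.2, -132.9, 57.7]
tcp_rot: [-3.141, -0.0, 1.719]
contact_force: [-3.3, -1.5, -2.3]
opening: 0.268
```

Emit:
{"api": "move_arm", "payload": {"targets": [-1,0,0.1,0,0,-1,0,0.15,0,0]}}

```text
clock: 20.4
eef_pos: [510.7, -132.6, 57.8]
tcp_rot: [-3.142, -0.0, 1.719]
contact_force: [-1.9, -1.5, -3.2]
opening: 0.269
```

Emit:
{"api": "move_arm", "payload": {"targets": [-1,0,0.1,0,0,-1,0,0.15,0,0]}}

```text
clock: 20.6
eef_pos: [512.3, -132.4, 57.8]
tcp_rot: [3.141, -0.0, 1.719]
contact_force: [-2.8, -0.2, -3.5]
opening: 0.271
```

```bash
python3 st.py
```

```text
t 20.6 tray xyz [-80.  -72.   57.8] feet 10.8 yaw rel tray deg 90.18 F [-2.8 -0.2 -3.5] tilt [-0. -0.] qv 0.01
```

Emit:
{"api": "move_arm", "payload": {"targets": [-1,0,0.05,0,0,-1,0,0.1,0,0]}}

```text
clock: 20.8
eef_pos: [513.2, -132.3, 57.8]
tcp_rot: [-3.142, -0.0, 1.719]
contact_force: [-2.3, 0.2, -3.5]
opening: 0.272
```

Emit:
{"api": "move_arm", "payload": {"targets": [-1,0,0.05,0,0,-1,0,0.1,0,0]}}

```text
clock: 21.0
eef_pos: [514.2, -132.1, 57.8]
tcp_rot: [-3.142, -0.0, 1.719]
contact_force: [-1.1, -1.1, -4.8]
opening: 0.274
```

Emit:
{"api": "move_arm", "payload": {"targets": [-1,0,0.05,0,0,-1,0,0.05,0,0]}}

```text
clock: 21.2
eef_pos: [514.8, -132.0, 57.8]
tcp_rot: [3.141, 0.0, 1.719]
contact_force: [-1.2, -0.4, -4.2]
opening: 0.27
```

```bash
python3 st.py c5.png
```

```text
t 21.2 tray xyz [-77.5 -72.   57.8] feet 10.8 yaw rel tray deg 90.18 F [-1.2 -0.4 -4.2] tilt [-0.  0.] qv 0.0
```

View pics/c5.png

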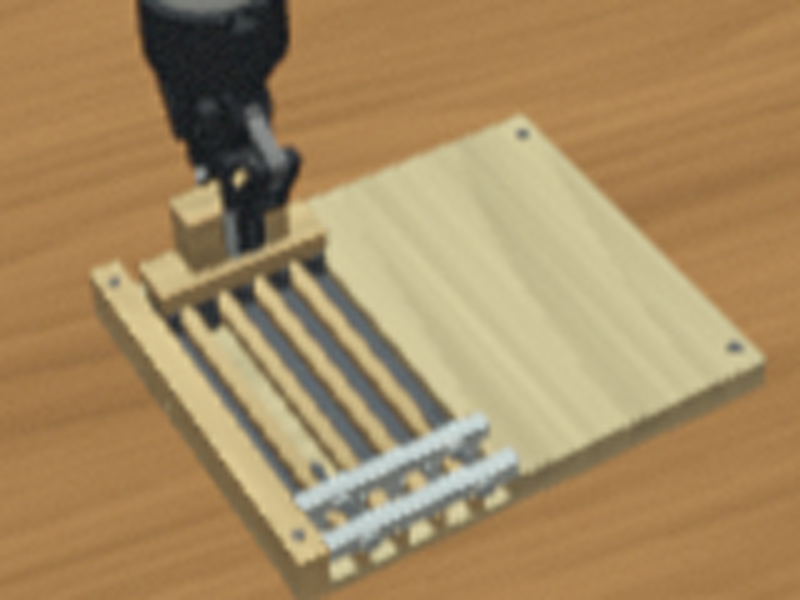

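Emit:
{"api": "move_arm", "payload": {"targets": [-1,0,0.05,0,0,-1,0,0.05,0,0]}}

```text
clock: 21.45
eef_pos: [515.2, -132.0, 57.8]
tcp_rot: [3.142, 0.0, 1.719]
contact_force: [-2.3, -0.3, -4.1]
opening: 0.272
```

Emit:
{"api": "move_arm", "payload": {"targets": [-1,0,0.05,0,0,-1,0,0.05,0,0]}}

```text
clock: 21.65
eef_pos: [515.7, -131.9, 57.8]
tcp_rot: [3.142, -0.0, 1.719]
contact_force: [-2.5, -0.8, -4.1]
opening: 0.272
```

Emit:
{"api": "move_arm", "payload": {"targets": [-1,0,0.05,0,0,-1,0,0.05,0,0]}}

```text
clock: 21.85
eef_pos: [516.2, -131.9, 57.8]
tcp_rot: [3.141, 0.0, 1.719]
contact_force: [-1.2, 0.2, -4.2]
opening: 0.268
```

Emit:
{"api": "move_arm", "payload": {"targets": [-1,0,0.05,0,0,-1,0,0.05,0,0]}}

```text
clock: 22.05
eef_pos: [516.7, -131.8, 57.8]
tcp_rot: [3.142, 0.0, 1.719]
contact_force: [-1.2, 0.3, -3.4]
opening: 0.269
```

Emit:
{"api": "move_arm", "payload": {"targets": [-1,0,0.05,0,0,-1,0,0.05,0,0]}}

```text
clock: 22.25
eef_pos: [517.2, -131.7, 57.8]
tcp_rot: [3.142, 0.0, 1.719]
contact_force: [-1.9, -0.6, -3.9]
opening: 0.271
```

Emit:
{"api": "move_arm", "payload": {"targets": [-1,0,0.05,0,0,-1,0,0.05,0,0]}}

```text
clock: 22.45
eef_pos: [517.7, -131.6, 57.8]
tcp_rot: [3.141, 0.0, 1.719]
contact_force: [-2.3, 0.3, -3.6]
opening: 0.27
```

Emit:
{"api": "move_arm", "payload": {"targets": [-1,0,0.05,0,0,-1,0,0.05,0,0]}}

```text
clock: 22.65
eef_pos: [518.2, -131.5, 57.8]
tcp_rot: [3.141, 0.0, 1.719]
contact_force: [-1.6, -0.9, -3.8]
opening: 0.271
```

Emit:
{"api": "move_arm", "payload": {"targets": [-1,0,0.05,0,0,-1,0,0.05,0,0]}}

```text
clock: 22.85
eef_pos: [518.7, -131.4, 57.8]
tcp_rot: [3.141, 0.0, 1.719]
contact_force: [-2.8, 0.6, -3.3]
opening: 0.27
```

Emit:
{"api": "move_arm", "payload": {"targets": [-1,0,0.05,0,0,-1,0,0.05,0,0]}}

```text
clock: 23.05
eef_pos: [519.0, -131.4, 57.8]
tcp_rot: [-3.141, -0.0, 1.719]
contact_force: [-2.8, 0.4, -3.1]
opening: 0.271
```

Emit:
{"api": "move_arm", "payload": {"targets": [-1,0,0.05,0,0,-1,0,0.05,0,0]}}

```text
clock: 23.25
eef_pos: [519.1, -131.3, 57.7]
tcp_rot: [-3.141, -0.0, 1.719]
contact_force: [-5.7, -1.5, -1.5]
opening: 0.274
```

```bash
python3 st.py c6.png; python3 st.py c6t.png top
```

```text
t 23.25 tray xyz [-73.1 -71.9  57.7] feet 10.7 yaw rel tray deg 90.18 F [-5.7 -1.5 -1.5] tilt [ 0.001 -0.   ] qv 0.0
t 23.3 tray xyz [-73.  -71.9  57.7] feet 10.7 yaw rel tray deg 90.18 F [-5.7 -0.9 -0.8] tilt [ 0.001 -0.   ] qv 0.0
```

View pics/c6.png

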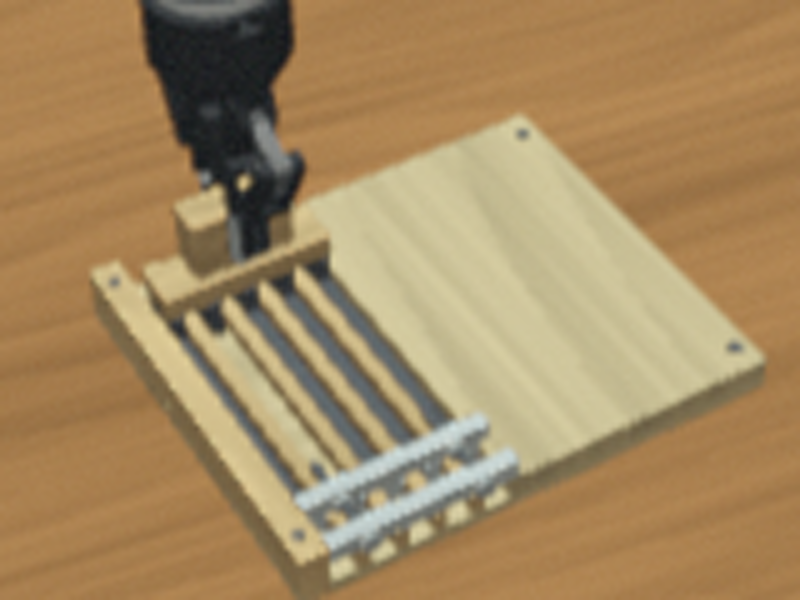

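View pics/c6t.png

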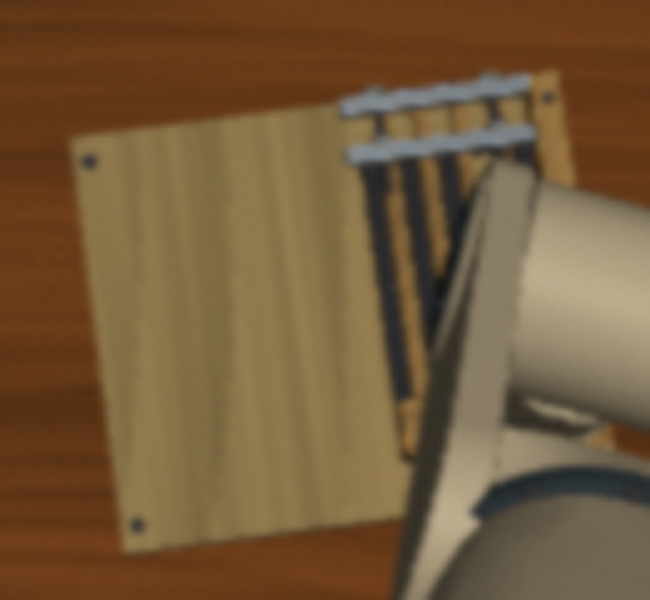

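Emit:
{"api": "move_arm", "payload": {"targets": [-1,0,0.03,0,0,-1,0,0.04,0,0,-1,0,0.04,0,0]}}

```text
clock: 23.65
eef_pos: [519.2, -131.3, 57.7]
tcp_rot: [-3.14, -0.0, 1.72]
contact_force: [-4.9, -1.4, -1.4]
opening: 0.273
```

```bash
python3 st.py; python3 -c "
from rig import r
print(r.sense()['wrist_torque'])"
```

```text
t 23.65 tray xyz [-73.  -71.8  57.7] feet 10.7 yaw rel tray deg 90.18 F [-4.9 -1.4 -1.4] tilt [ 0.001 -0.   ] qv 0.0
[-0.25453583  1.26257761 -0.08478828]
```

Emit:
{"api": "move_arm", "payload": {"targets": [-1,0,0.03,0,0,-1,0,0.05,0,0,-1,0,0.05,0,0]}}

```text
clock: 23.95
eef_pos: [519.3, -131.2, 57.6]
tcp_rot: [-3.139, -0.0, 1.72]
contact_force: [-7.0, -1.6, -0.2]
opening: 0.274
```

```bash
python3 st.py; python3 -c "
from rig import r
print(r.sense()['wrist_torque'])"
```

```text
t 23.95 tray xyz [-72.9 -71.8  57.6] feet 10.6 yaw rel tray deg 90.19 F [-7.  -1.6 -0.2] tilt [ 0.002 -0.   ] qv 0.0
[-0.39333847  1.52077887 -0.03945941]
```

Emit:
{"api": "move_arm", "payload": {"targets": [-1,0,0.02,0,0,-1,0,0.04,0,0,-1,0,0.04,0,0]}}

```text
clock: 24.25
eef_pos: [519.3, -131.1, 57.5]
tcp_rot: [-3.139, -0.001, 1.72]
contact_force: [-8.2, -2.7, -0.0]
opening: 0.269
```

```bash
python3 st.py c7t.png top; python3 - <<'E'
import cv2
i=cv2.imread('pics/c7t.png');cv2.imwrite('pics/c7z.png',cv2.resize(i[60:260,320:580],None,fx=3,fy=3,interpolation=cv2.INTER_CUBIC))
E
```

```text
t 24.25 tray xyz [-72.9 -71.7  57.5] feet 10.5 yaw rel tray deg 90.19 F [-8.2 -2.7 -0. ] tilt [ 0.003 -0.001] qv 0.0
```

View pics/c7z.png

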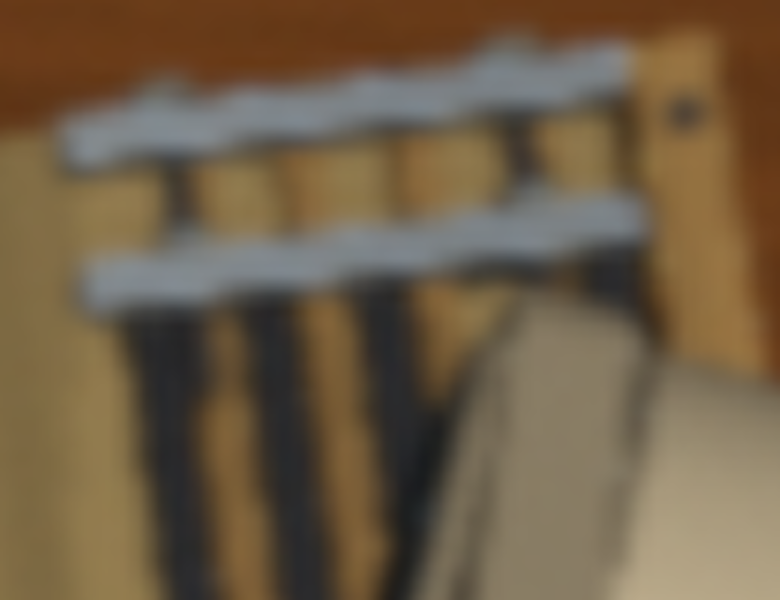

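Emit:
{"api": "move_arm", "payload": {"targets": [-1,0,-0.15,0,0,-1,0,-0.5,0,0,-1,0,-1.2,0,0,-1,0,-2.4,0,0,-1,0,-4,0,0,-1,0,-6,0,0,-1,0,-8.5,0,0,-1,0,-10.7,0,0,-1,0,-10.7,0,0]}}

```text
clock: 25.2
eef_pos: [411.0, -146.6, 57.5]
tcp_rot: [-3.139, -0.001, 1.718]
contact_force: [-0.4, 0.6, -3.6]
opening: 0.276
```

```bash
python3 st.py c8.png
```

```text
t 25.2 tray xyz [-182.3  -71.3   57.5] feet 10.5 yaw rel tray deg 90.13 F [-0.4  0.6 -3.6] tilt [ 0.003 -0.001] qv 0.06
```

View pics/c8.png

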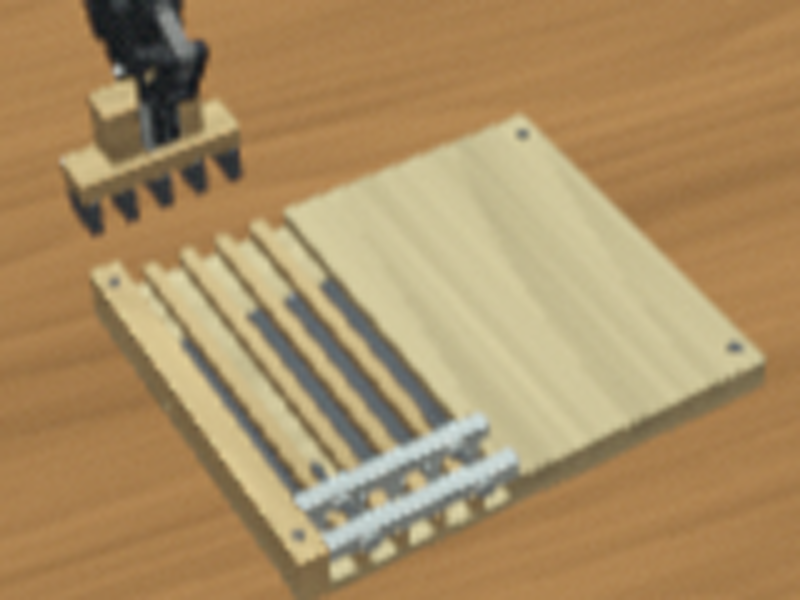

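```bash
python3 - <<'E'
from rig import r
from h import *
f=r.grab_frame("scene")
ov=[box(-58-0,-58+140,y-6,y+6,14,20) for y in(-28,-50,-72,-116)]
overlay(f,[(ov,TP,0,(0,255,0)),(TRAY[1:2],TP,0,(255,255,0))],(185,215,255,275),11,"d1.png")
overlay(f,[],(185,215,255,275),11,"d1n.png")
E
```

```text
(no output)
```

View pics/d1.png

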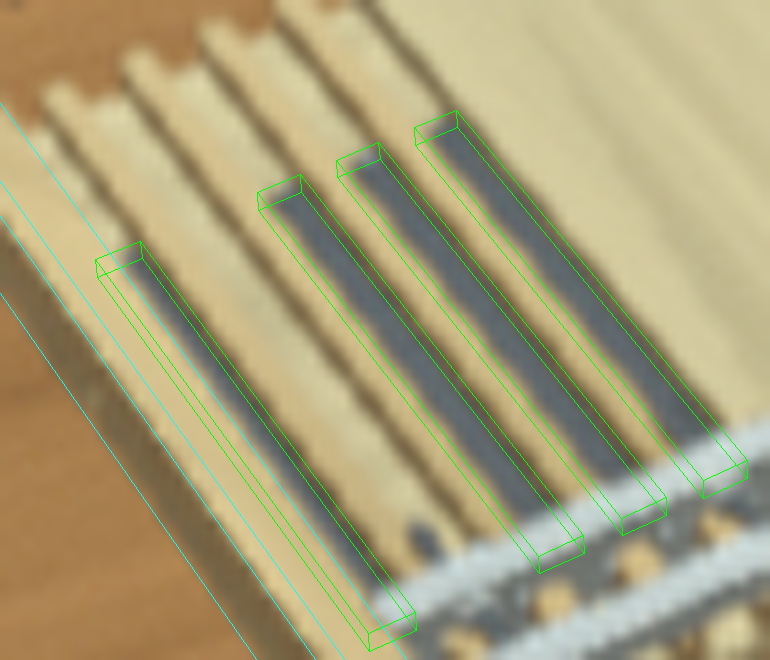

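View pics/d1n.png

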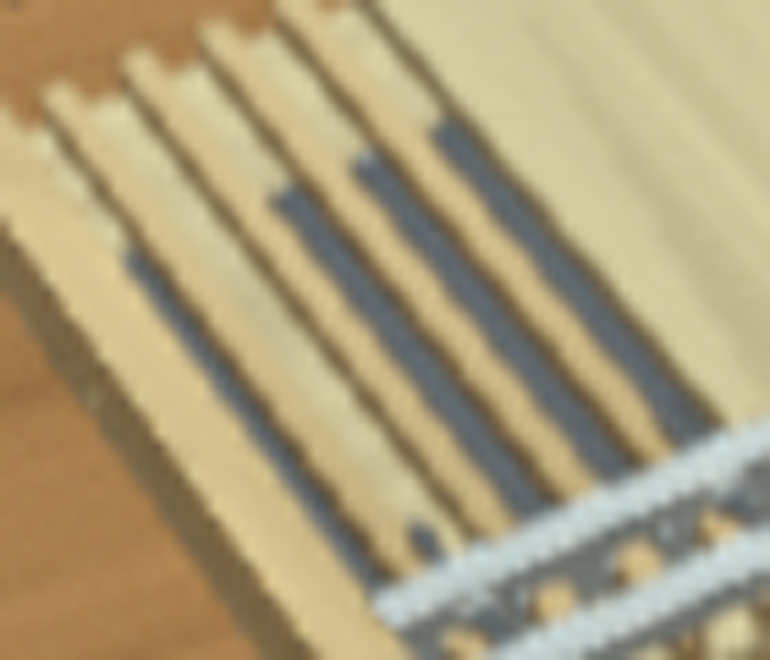

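Emit:
{"api": "move_arm", "payload": {"targets": [-1,0,0,0.5,0,-1,0,0,0.9,0,-1,0,0,1.0,0,-1,0,0,1.05,0,-1,0,0,1.05,0]}}

```text
clock: 25.8
eef_pos: [415.3, -146.8, 47.3]
tcp_rot: [-3.142, -0.0, 1.72]
contact_force: [0.6, 1.9, 0.7]
opening: 0.268
```

```bash
python3 st.py
```

```text
t 25.8 tray xyz [-178.1  -72.2   47.3] feet 0.3 yaw rel tray deg 90.19 F [0.6 1.9 0.7] tilt [ 0. -0.] qv 0.0
```

Standing on the bench (force went from −3.6 to +0.7 N). Release and rise.

Emit:
{"api": "move_arm", "payload": {"targets": [-0.5,0,0,0,0,-0.2,0,0,0,0,0.2,0,0,0,0,0.6,0,0,0,0,1,0,0,0,0,1,0,0,0,0,1,0,0,0,0,1,0,0,0,0]}}

```text
clock: 26.6
eef_pos: [415.1, -147.0, 47.3]
tcp_rot: [3.142, 0.0, 1.719]
contact_force: [-0.9, -0.1, -0.3]
opening: 0.999
```

Emit:
{"api": "move_arm", "payload": {"targets": [1,0,0,-2,0,1,0,0,-5,0,1,0,0,-10,0,1,0,0,-15,0,1,0,0,-18,0,1,0,0,-18,0]}}

```text
clock: 27.2
eef_pos: [417.5, -147.9, 231.7]
tcp_rot: [3.134, 0.004, 1.719]
contact_force: [1.0, 0.8, -0.1]
opening: 0.997
```

```bash
python3 - <<'E'
from rig import r
from h import *
f=r.grab_frame("scene"); cv2.imwrite("pics/e1.png",f["img"][100:300,60:370].repeat(2,0).repeat(2,1))
print(r.mark_of(f,"rake"),r.mark_of(f,"hammer"))
E
python3 st.py
```

```text
[{'position': [208.3, 381.0, -1.2], 'conf': 0.86}, {'position': [417.4, -148.9, 3.2], 'conf': 0.71}, {'position': [312.6, 505.8, 0.5], 'conf': 0.7}, {'position': [388.1, 371.0, -1.6], 'conf': 0.62}, {'position': [660.2, -417.7, 2.5], 'conf': 0.5}] [{'position': [540.5, 476.7, -3.4], 'conf': 0.62}]
t 27.35 tray xyz [-178.9  -72.   226.6] feet 179.6 yaw rel tray deg 90.18 F [-0.7  0.1 -0.8] tilt [ 0.001 -0.   ] qv 0.02
```

View pics/e1.png

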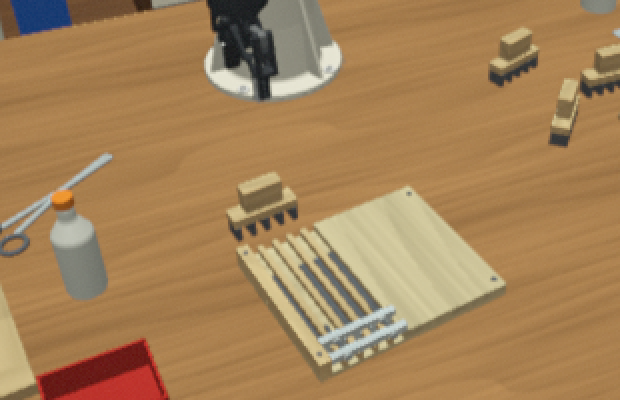

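```bash
python3 -c "
from rig import r
print(r.sign_off(), r.sense()['clock'])"
```

```text
the job is handed in; nothing more can be done
the job is handed in; nothing more can be done
```

I handed the job in at about 27 s of the 72 s. All four rods are in grooves and pushed up to the length stop. No verdict came back, so this rests on my own checks.

- **Combing:** I took the rake farthest to the robot's right. I swept rod1 into the groove by the fence, then the other three together into the three grooves nearest the feed board. One groove stays empty.
- **Pushing to the stop:** With the fins in the grooves, I pushed the rods along until they stopped moving. I then pressed until the wrist read about 8 N, which puts roughly 6 N on the stop after rod friction. Every reading I took stayed well under the force limits.
- **Last checks:** After I backed the rake out, the camera showed all four rods seated, with ends level to within about a millimetre as far as the picture shows. The rake stands upright and still on the bench, about 45 mm clear of the tray.
- **Left alone:** The glue bottle, bin and hammer look unmoved, and the arm never went near them.

Nothing failed. The stop bar turned out about 3 mm beyond where I had judged it from the pictures, so I relied on feeling for it. The force on the stop is worked out from the wrist reading, which has about 1 N of noise.

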